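# Fit the tube plate under the lips of a bench bath

### The arm

A 7-joint arm with a two-finger parallel gripper is mounted at the origin on the work surface. World frame = base frame: x ahead of the robot, y to its left, z up, the work surface at z = 0. Lengths are in m, angles in rad, forces in N, time in s.
With the tool pointing down it reaches from about 0.4 to 0.85 m from the base axis. Payload 10.4 kg.
Tool frame: the origin (TCP) lies at the very end of the fingers, on their centre line; the grasp point (between the pads) lies 19 mm behind it (manip.grip_depth is the distance from the TCP to the grasp point, in m); z points along the fingers, y is the direction in which the jaws open and shut (so a half turn about z gives the same grasp; the last joint's range is limited). The gripper opens to 85 mm and grips with 20 to 120 N. Pads are 22 mm wide; open, the fingers measure 114 mm over their backs; the gripper's body (76 mm by 85 mm) begins 54 mm behind the grasp point. The pads swing forward as they close: fully open they stand 13 mm farther back than shut.
Start: joints at [1.126, 0.332, -0.065, 1.46, 0.022, 1.35, -0.088], TCP at [0.256, -0.57, 0.2] pointing down, gripper open.
Joint ranges: [-2.6, 2.6], [-0.5, 2.12], [-1.47, 1.34], [0.16, 2.42], [-1.27, 4.41], [0.06, 2.06], [-2.6, 2.6]. Speed limits (rad/s): [2.22, 2.22, 2.79, 2.79, 3.14, 3.14, 3.14].

### API

Orientations are given as a unit quaternion [x, y, z, w].
In Python, from workcell import manip gives the robot as it stands.
- The arm moves only by the tool step_arm, never from a script. Its argument "motion" is a list of rows, each a list of 6 numbers: the shift along the tool's x, y, z in mm, then the turn, a rotation vector about the tool's x, y, z in degrees. A call has 1 to 20 rows; each row shifts and turns the pose as measured when the row begins, along the tool's axes as they then stand; what a row does not reach is not made up. A row lasts 1/8 s, in which the tool goes at most 62.5 mm and 10.7 degrees, less where a joint would pass 70% of its speed; a pose out of reach is approached as far as the arm can. A call with a gripper value outside its range is refused whole. "jaw" is the finger opening in mm, from 0 to 85.4, set as the call begins (left out, the last holds). The fingers move at their own pace and stop on an object; "force" is the grip in N (left out, the last holds). Time passes only in rows, so rows that do not move let the fingers close. It gives the time, the measured TCP pose, the force and the opening at its end, in the units of the state.
- manip.get_obs(): the state, without advancing time (a new reading comes with each control period).
- manip.camera(name): name is "side" or "top"; returns the picture (384x512x3 uint8, blue, green, red); there is no depth.
- manip.camera_info(name): a dict with "camera_matrix" (3x3 intrinsics, pixels), "R" (3x3) and "t" (3): a world point X has camera coordinates R X + t. Camera axes: x right, y down, z forward; pixel columns grow to the right and rows downward; lengths in m; the calibration is good to about 2 mm. A picture is of the moment at which its call begins. camera_info takes no time and is no camera call.
- manip.hand_in(): hands the job in, once; it reports no verdict.
The state is a dict: "clock": time; "joint_pos": joint angles; "joint_velocities": joint speeds; "tau": joint torques, N m; "position": TCP position; "ee_rot": TCP orientation; "ft_force": force on the tool from outside, world axes, zero at the start; "torque": the same for the moment, N m; "grip_width": opening from 0.0 (shut) to 1.0 (fully open).
Only numpy, scipy, OpenCV 4.12 (cv2) and the standard library are available. Lean on these libraries where they do the work, as an engineer would, in place of code of your own. Each camera call takes 0.05 s, during which the arm holds its last target.

### The job

Fit the perforated tube plate into the empty bench bath. It is longer than the opening, so tilt it, slip its lower edge under the broad lip and push back the sprung bar there until the other edge clears the narrow lip, then lower it and slide it fully home under the narrow lip, and let go of it only once it rests flat on the ledges. Handle it gently, without forcing it or letting it drop, and leave the bottle, the jar and the tube rack where they stand.

Things in the scene. Friction and masses are not known exactly. Their poses are not given: they have to be found in the camera images.
- handle (a point): Handle of the loose plate: a straight blue bar along the plate's y, 76 mm long, 16 mm thick (x), 26 mm high, on two legs, 23 mm free under it. Point: middle of the bar, 40 mm above the plate's underside. Axes as plate.
- plate: Blue perforated tube plate, 190 mm (x) by 140 mm (y) by 4 mm, 0.3 to 0.52 kg, starting flat on the bench. Origin: middle of its underside, 40 mm under handle; z up. The same either way round. Its dark holes are too small to grip.
- bath: Fixed white and steel bench bath, open on top, 110 mm high. Origin: on the bench under its middle; x from the broad lip (robot's side) to the narrow lip, y across, z up. Outside x -123 to +107, y -80 to +80 mm. Cavity y -74 to +74 mm (no lips on these sides), with ledges 12 mm wide all along both sides, at the height told under seat. Ledges and sprung bar count as part of it.
- seat (a point): Fixed point of the bath (its axes), 75 mm above the bench: the middle of the plate's underside when fully home (far edge against the end wall at x +95 mm), were the ledges at middle height. The stiff ledge frame is adjustable: its level top stands anywhere from 7 mm below to 7 mm above this point, different each time, so feel for it. It does not give way under gentle work.
- broad_lip (a point): Fixed point of the bath: middle of the free edge, at its underside, of the broad steel lip, at x -83 mm from the seat and 31 mm above it. The lip is 4 mm thick and covers the cavity from x -111 to -83 mm.
- narrow_lip (a point): The same for the narrow lip on the far side, at x +83 mm from the seat and 31 mm above it. It is 4 mm thick and covers the cavity from x +83 to +95 mm. The opening between the lips is 166 mm long.
- bar_stop (a point): Fixed point of the bath, as high as the seat: hard stop of the grey sprung bar hidden under the broad lip (120 mm wide, 36 mm high). Its face rests 12 mm nearer to the seat (x -97 mm) with 1.5 N and needs 5.7 N at the stop (x -109 mm). The other edge of the flat plate clears the narrow lip only with the face pushed to x -107 mm or farther. At home the plate stands 2 mm clear of it.
- reagent_mid (a point): Bystander: amber bottle with a white cap, 54 mm across and 115 mm high, standing on the bench; point half-way up.
- jar_mid (a point): Bystander: low jar with a black cap, 60 mm across and 75 mm high, standing on the bench; point half-way up.
- rack_mid (a point): Bystander: white and blue tube rack, 70 mm (x) by 160 mm (y), 102 mm high over its tubes, standing on the bench; point 35 mm above the bench.
Not all that is in view belongs to the job. Of the things that look like the plate, take the one that is farthest to the robot's right at the start.

How it is judged:
By the outcome, as a careful person would: the job done as asked, in the order asked, and still so for the second after the job is handed in, with the robot touching nothing.
It also fails if it takes over 72 s, if anything falls off the work surface, if the arm or the gripper's body presses on something with over 40 N, if the wrist force passes 120 N, or if a joint passes its speed limit or range.

## Working session

There is one attempt and no reset: what is moved stays moved. The work goes in short steps, Python scripts to look and compute and a tool call to move; the robot and the scene stay as the last step left them, time stands still between calls to the robot, and variables do not carry over. Pictures are saved under pics/ and viewed, and the job is handed in when it is done.

Besides the shell and the picture viewer there is one more tool, called after "Call:" as name(argument=value, ...), one argument or row to a line, values as JSON. step_arm: Moves the arm, as the interface text tells. Its arguments: {"type":"object","properties":{"motion":{"type":"array"},"jaw":{"type":"number"},"force":{"type":"number"}},"required":["motion"]}

```bash
ls; mkdir -p pics
python3 - <<'E'
from workcell import manip
import cv2,json,numpy as np
o=manip.get_obs();print(o)
for n in("top","side"):
    im=manip.camera(n);cv2.imwrite(f"pics/{n}0.png",im)
    c=manip.camera_info(n);print(n,np.array(c["camera_matrix"]).round(1).tolist(),np.array(c["R"]).round(4).tolist(),np.array(c["t"]).round(4).tolist())
E
```

```text
pics
{'clock': 0.0, 'joint_pos': array([ 1.12636581,  0.33289231, -0.06466466,  1.46096474,  0.02158288,
        1.34990608, -0.08849851]), 'joint_velocities': array([-0.00096905, -0.00078088,  0.00024954, -0.00105988,  0.00094496,
        0.00138329,  0.00077367]), 'tau': array([-4.99262333e-04, -6.25463533e+01,  4.89635125e-02, -3.91604733e+01,
        1.63373176e-02,  9.87318519e-03,  5.68073324e-05]), 'position': array([ 0.25569444, -0.56982551,  0.19889193]), 'ee_rot': array([ 9.77840931e-01,  2.09347962e-01, -1.85704400e-04, -7.14211372e-04]), 'ft_force': array([ 0.25059732,  0.30525472, -0.20271486]), 'torque': array([-0.01412029,  0.00901065,  0.03846175]), 'grip_width': 0.9998874235228077}
top [[346.5, 0.0, 258.6], [0.0, 346.5, 188.7], [0.0, 0.0, 1.0]] [[0.0213, -0.9997, 0.0077], [-0.992, -0.0221, -0.124], [0.1242, -0.005, -0.9922]] [0.0924, 0.5193, 0.9282]
side [[449.2, 0.0, 250.3], [0.0, 449.2, 186.0], [0.0, 0.0, 1.0]] [[-0.8405, -0.5418, -0.0035], [-0.3101, 0.4864, -0.8168], [0.4442, -0.6855, -0.5769]] [0.5002, 0.1771, 1.004]
```

View pics/top0.png

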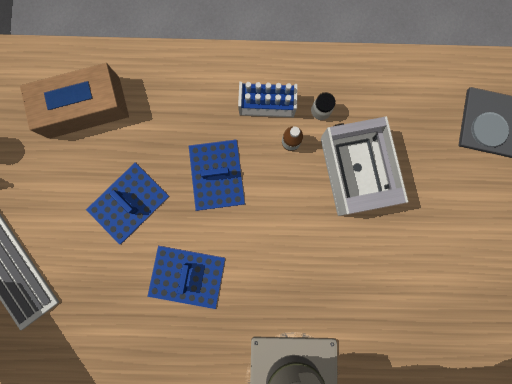

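View pics/side0.png

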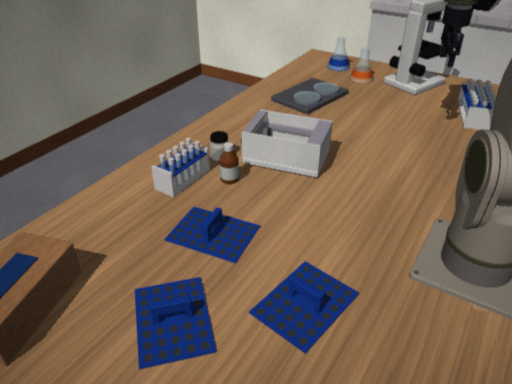

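Candidates for the plate in the top view are (217,175), (128,203) and (187,277). The blue pad on the wooden box at (68,95) has no holes or handle. The robot's right is image right, so I choose (217,175). Next, a close check and measurement.

```bash
cat > h.py <<'E'
import numpy as np,cv2
from workcell import manip
def ray(n,uv):
    c=manip.camera_info(n);K=np.array(c["camera_matrix"]);R=np.array(c["R"]);t=np.array(c["t"])
    d=R.T@np.linalg.solve(K,np.array([uv[0],uv[1],1.]));return -R.T@t,d
def onz(n,uv,z):
    o,d=ray(n,uv);return o+d*(z-o[2])/d[2]
def proj(n,X):
    c=manip.camera_info(n);p=np.array(c["R"])@np.array(X)+np.array(c["t"]);q=np.array(c["camera_matrix"])@p;return q[:2]/q[2]
def tri(a,b):
    (o1,d1),(o2,d2)=ray("top",a),ray("side",b)
    A=np.c_[d1,-d2];s=np.linalg.lstsq(A,o2-o1,rcond=None)[0]
    p,q=o1+s[0]*d1,o2+s[1]*d2;return (p+q)/2,np.linalg.norm(p-q)
E
python3 - <<'E'
import cv2,numpy as np
from h import *
im=cv2.imread("pics/top0.png");s=cv2.imread("pics/side0.png")
hsv=cv2.cvtColor(im,cv2.COLOR_BGR2HSV)
m=cv2.inRange(hsv,(105,120,30),(130,255,255))
m=cv2.morphologyEx(m,cv2.MORPH_CLOSE,np.ones((5,5)))
cs,_=cv2.findContours(m,cv2.RETR_EXTERNAL,cv2.CHAIN_APPROX_NONE)
for c in cs:
    if cv2.contourArea(c)<1000: continue
    pts=np.array([onz("top",p[0],0.004)[:2] for p in c],np.float32)
    r=cv2.minAreaRect(pts);print(r, cv2.minAreaRect(c)[0])
a=cv2.resize(im[125:225,170:270],(400,400),interpolation=cv2.INTER_CUBIC)
b=cv2.resize(im[105:225,310:420],None,fx=4,fy=4,interpolation=cv2.INTER_CUBIC)[:400,:400]
b=cv2.resize(im[105:225,305:425],(400,400),interpolation=cv2.INTER_CUBIC)
cv2.imwrite("pics/c1.png",np.hstack([a,b]))
cv2.imwrite("pics/c2.png",np.hstack([cv2.resize(s[195:275,155:275],(450,300),interpolation=cv2.INTER_CUBIC),cv2.resize(s[100:190,230:340],(345,300),interpolation=cv2.INTER_CUBIC)]))
E
```

```text
((0.2711747884750366, 0.2982730567455292), (0.18895353376865387, 0.13820433616638184), 81.06645202636719) (185.9449920654297, 276.897216796875)
((0.4728359580039978, 0.4749596118927002), (0.13860808312892914, 0.1878875494003296), 46.766788482666016) (126.97908020019531, 202.77621459960938)
((0.5594107508659363, 0.22647789120674133), (0.18795035779476166, 0.1384410560131073), 8.767433166503906) (215.83848571777344, 174.70770263671875)
```

View pics/c1.png

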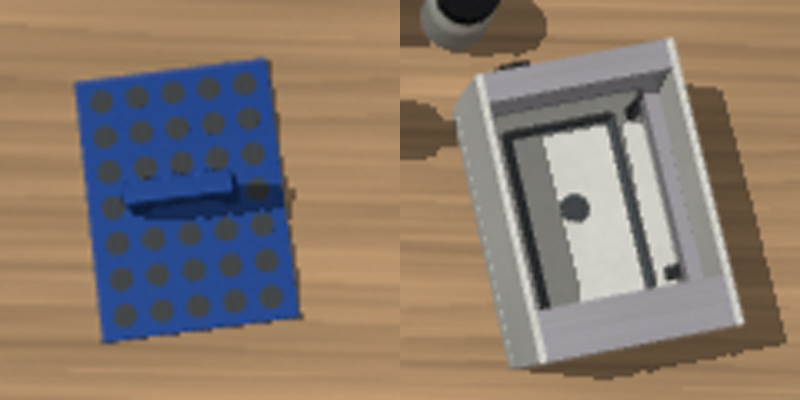

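View pics/c2.png

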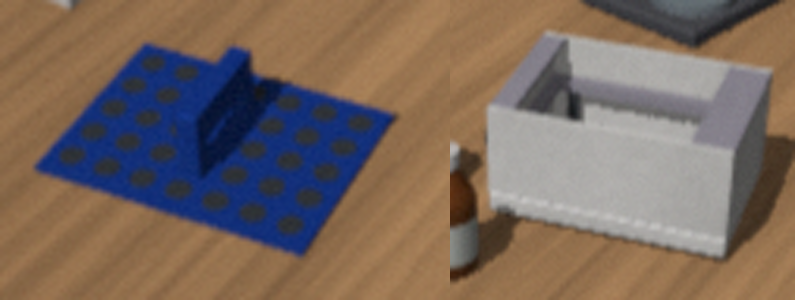

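The close crop shows a holed plate with a single blue bar handle, centred at about (216,175), which matches the description. In the bath crop the broad lip is at the bottom, near the robot, and the narrow lip is at the top. Next I measure the bath.

Run:
```python
import cv2,numpy as np
from h import *
im=cv2.imread("pics/top0.png")
c=im[100:230,310:425].astype(int)
for p in [(120-0+310,0)]: pass
# sample colours : lips, wall tops
for n,(u,v) in dict(broad=(375,206),narrow=(355,128),wallR=(398,160),wallL=(337,170),in_=(390,170)).items(): print(n,im[v,u])
hsv=cv2.cvtColor(im,cv2.COLOR_BGR2HSV)
for v in (150,160,170,180): print(v,[tuple(im[v,u]) for u in range(322,346,2)],'|',[tuple(im[v,u]) for u in range(385,412,2)])
```

```text
broad [156 151 154]
narrow [157 151 156]
wallR [ 78  93 106]
wallL [200 208 210]
in_ [156 151 156]
150 [(np.uint8(97), np.uint8(132), np.uint8(165)), (np.uint8(151), np.uint8(156), np.uint8(157)), (np.uint8(139), np.uint8(144), np.uint8(144)), (np.uint8(138), np.uint8(144), np.uint8(144)), (np.uint8(138), np.uint8(144), np.uint8(144)), (np.uint8(167), np.uint8(173), np.uint8(174)), (np.uint8(195), np.uint8(202), np.uint8(203)), (np.uint8(73), np.uint8(74), np.uint8(75)), (np.uint8(42), np.uint8(40), np.uint8(38)), (np.uint8(113), np.uint8(118), np.uint8(119)), (np.uint8(115), np.uint8(119), np.uint8(120)), (np.uint8(116), np.uint8(120), np.uint8(121))] | [(np.uint8(158), np.uint8(152), np.uint8(156)), (np.uint8(138), np.uint8(143), np.uint8(144)), (np.uint8(138), np.uint8(143), np.uint8(145)), (np.uint8(139), np.uint8(144), np.uint8(145)), (np.uint8(195), np.uint8(203), np.uint8(204)), (np.uint8(129), np.uint8(142), np.uint8(151)), (np.uint8(53), np.uint8(73), np.uint8(91)), (np.uint8(55), np.uint8(74), np.uint8(92)), (np.uint8(54), np.uint8(73), np.uint8(92)), (np.uint8(54), np.uint
[... 3124 characters left out ...]
t8(117)), (np.uint8(42), np.uint8(41), np.uint8(40))] | [(np.uint8(197), np.uint8(204), np.uint8(205)), (np.uint8(135), np.uint8(139), np.uint8(140)), (np.uint8(131), np.uint8(127), np.uint8(130)), (np.uint8(158), np.uint8(152), np.uint8(155)), (np.uint8(158), np.uint8(151), np.uint8(156)), (np.uint8(137), np.uint8(141), np.uint8(143)), (np.uint8(136), np.uint8(141), np.uint8(142)), (np.uint8(137), np.uint8(142), np.uint8(143)), (np.uint8(196), np.uint8(204), np.uint8(205)), (np.uint8(79), np.uint8(95), np.uint8(111)), (np.uint8(59), np.uint8(79), np.uint8(99)), (np.uint8(58), np.uint8(79), np.uint8(98)), (np.uint8(58), np.uint8(79), np.uint8(98)), (np.uint8(58), np.uint8(79), np.uint8(99))]
```

Run:
```python
import cv2
im=cv2.imread("pics/top0.png")
cv2.imwrite("pics/c3.png",cv2.resize(im[115:220,318:412],(537,600),interpolation=cv2.INTER_NEAREST))
```

```text
(no output)
```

View pics/c3.png

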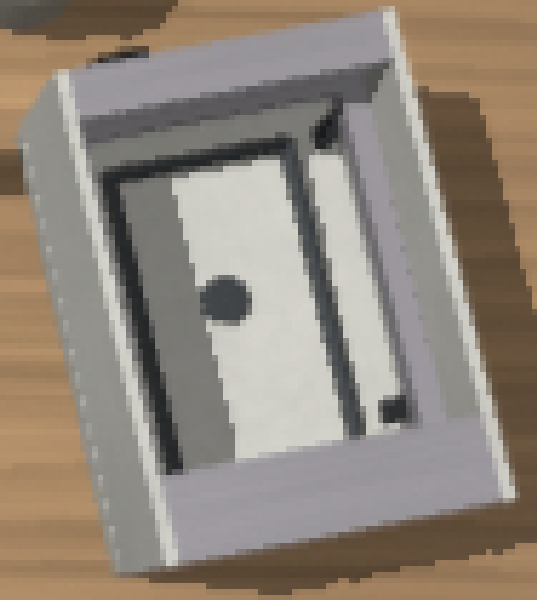

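Run:
```python
import cv2,numpy as np
from h import *
im=cv2.imread("pics/top0.png");f=im.astype(float);g=f[...,1]
L=[];Rr=[]
for v in range(132,205):
    ul=325+ (v-118)*0.235+4; 
    pass
# strip centroids
def strip(p0,p1):
    out=[]
    for s in np.linspace(.12,.88,40):
        c=np.array(p0)+(np.array(p1)-p0)*s; v=int(round(c[1])); u0=int(round(c[0]))
        us=np.arange(u0-5,u0+6); w=np.clip(g[v,us]-165,0,None)
        if w.sum()>30: out.append(((w*us).sum()/w.sum(),v))
    return np.array(out)
S=537/94
P=lambda x,y:(318+x/S-.5,115+y/S-.5)
W=[]
for a,b in((P(62,75),P(172,563)),(P(390,12),P(510,497))):
    q=strip(a,b);X=np.array([onz("top",p,.110)[:2] for p in q])
    vx,vy,x0,y0=cv2.fitLine(X.astype(np.float32),cv2.DIST_HUBER,0,.01,.01).ravel()
    if vx<0: vx,vy=-vx,-vy
    n=np.array([-vy,vx]);print("wall yaw",np.degrees(np.arctan2(vy,vx)),"rms mm",1e3*np.std((X-[x0,y0])@n));W.append((np.array([x0,y0]),np.array([vx,vy])))
yaw=np.mean([np.arctan2(w[1][1],w[1][0]) for w in W])
ex=np.array([np.cos(yaw),np.sin(yaw)]);ey=np.array([-ex[1],ex[0]])
a,b=[w[0]@ey for w in W];print("width between strip centres mm (154)",1e3*(a-b));yc=(a+b)/2
# lips: columns profile along ex at several y offsets, outer edges & free edges
m=((f[...,0]-f[...,1])>2)&(g>125)&(g<170)
m=m.astype(np.uint8)
res=[]
for yo in np.arange(-.05,.051,.01):
    xs=np.arange(.25,.8,.0005)
    uv=np.array([proj("top",[*(ex*x+ey*(yc+yo)),.11]) for x in xs]).astype(np.float32)
    pr=cv2.remap(m.astype(np.float32),uv[:,0].reshape(1,-1),uv[:,1].reshape(1,-1),cv2.INTER_LINEAR).ravel()>.5
    t=np.flatnonzero(np.diff(pr.astype(int)));print(round(yo,3),(xs[t]*1e3).round(1)-0);
print("yaw",np.degrees(yaw),"yc",yc,ex)
```

```text
wall yaw 12.51654 rms mm 0.37110765644336097
wall yaw 12.1809225 rms mm 0.3759252978535693
width between strip centres mm (154) 153.86969
-0.05 [413.5 602.  618.5 639. ]
-0.04 [412.5 451.5 619.5 639.5]Traceback (most recent call last):
  File "<stdin>", line 33, in <module>
  File "h.py", line 9, in proj
    c=manip.camera_info(n);p=np.array(c["R"])@np.array(X)+np.array(c["t"]);q=np.array(c["camera_matrix"])@p;return q[:2]/q[2]
ValueError: time passes only in moves, steps and waits
```

```bash
python3 - <<'E'
s=open('h.py').read()
s=s.replace("def ray","import functools\n@functools.lru_cache(None)\ndef ci(n): return manip.camera_info(n)\ndef ray",1).replace("c=manip.camera_info(n);","c=ci(n);")
open('h.py','w').write(s)
E
python3 - <<'E'
import cv2,numpy as np
from h import *
im=cv2.imread("pics/top0.png");f=im.astype(float);g=f[...,1]
yaw=np.radians(12.35)
S=537/94
ex=np.array([np.cos(yaw),np.sin(yaw)]);ey=np.array([-ex[1],ex[0]])
def strip(p0,p1):
    out=[]
    for s in np.linspace(.12,.88,40):
        c=np.array(p0)+(np.array(p1)-p0)*s; v=int(round(c[1])); u0=int(round(c[0]))
        us=np.arange(u0-5,u0+6); w=np.clip(g[v,us]-165,0,None)
        if w.sum()>30: out.append(((w*us).sum()/w.sum(),v))
    return np.array(out)
P=lambda x,y:(318+x/S-.5,115+y/S-.5)
yc=np.mean([np.mean([onz("top",p,.110)[:2]@ey for p in strip(a,b)]) for a,b in((P(62,75),P(172,563)),(P(390,12),P(510,497)))])
m=((f[...,0]-f[...,1])>2)&(g>125)&(g<170)
for yo in np.arange(-.06,.061,.02):
    xs=np.arange(.25,.8,.0005)
    uv=np.array([proj("top",[*(ex*x+ey*(yc+yo)),.11]) for x in xs]).astype(np.float32)
    pr=cv2.remap(m.astype(np.float32),uv[:,0].reshape(1,-1),uv[:,1].reshape(1,-1),cv2.INTER_LINEAR).ravel()>.5
    t=np.flatnonzero(np.diff(pr.astype(int)));print(round(yo,3),(xs[t]*1e3).round(1));
print("yc",yc)
E
```

```text
-0.06 [414.  451.5 619.5 641.5]
-0.04 [412.5 451.5 619.5 639.5]
-0.02 [414. 453. 619. 639.]
0.0 [413.  451.  619.5 639. ]
0.02 [414.  450.5 618.5 640.5]
0.04 [413.  451.5 619.5 641.5]
0.06 [414.  452.5 618.  642.5]
yc -0.29247932608208765
```

```bash
cat >> h.py <<'E'
from scipy.spatial.transform import Rotation as Ro
def plan(tp,tR,n,cur=None):
    """rows in tool axes from current pose to target, straight"""
    o=manip.get_obs() if cur is None else None
    p,R=(o["position"],Ro.from_quat(o["ee_rot"])) if cur is None else cur
    rv=(R.inv()*tR).as_rotvec()
    rows=[]
    for k in range(n):
        Rk=R*Ro.from_rotvec(rv*k/n)
        rows.append([*np.round(Rk.inv().apply((np.array(tp)-p)/n)*1e3,1).tolist(),*np.round(np.degrees(rv)/n,2).tolist()])
    return rows
def toolR(yaw_deg,tilt=0.):
    """tool for plate x-axis at world yaw, low edge at -x by tilt deg"""
    a=np.radians(yaw_deg);ex=np.array([np.cos(a),np.sin(a),0]);ey=np.array([-ex[1],ex[0],0])
    M=np.c_[ey,ex,[0,0,-1]]
    return Ro.from_matrix(M)*Ro.from_rotvec([-np.radians(tilt),0,0])
E
python3 - <<'E'
import cv2,numpy as np
from h import *
print("handle top proj",proj("top",[.5594,.2265,.053]),proj("side",[.5594,.2265,.053]))
s=cv2.imread("pics/side0.png");hsv=cv2.cvtColor(s,cv2.COLOR_BGR2HSV)
m=cv2.inRange(hsv,(105,120,30),(130,255,255));m=cv2.morphologyEx(m,cv2.MORPH_CLOSE,np.ones((5,5)))
m[:, :160]=0;m[265:]=0;m[:200]=0
cs,_=cv2.findContours(m,cv2.RETR_EXTERNAL,cv2.CHAIN_APPROX_NONE)
c=max(cs,key=cv2.contourArea)
pts=np.array([onz("side",p[0],0.004)[:2] for p in c],np.float32);
# drop handle: use extreme corners in image
q=c[:,0]
for k in(q[q[:,0].argmin()],q[q[:,0].argmax()],q[q[:,1].argmax()]): print(k,onz("side",k,.004)[:2].round(4))
yaw=np.radians(8.77);ex=np.array([np.cos(yaw),np.sin(yaw)]);ey=np.array([-ex[1],ex[0]])
for a,b in((95,70),(95,-70),(-95,-70),(-95,70)):
    X=np.array([.5594,.2265])+ex*a*1e-3+ey*b*1e-3;print("top corner",X.round(4),proj("side",[*X,.004]).round(1))
# bath corners in side
yaw=np.radians(12.35);ex=np.array([np.cos(yaw),np.sin(yaw)]);ey=np.array([-ex[1],ex[0]])
for a,b in((107,80),(107,-80),(-123,-80),(-123,80)):
    X=np.array([.5854,-.1713])+ex*a*1e-3+ey*b*1e-3;print("bath corner",X.round(4),proj("side",[*X,.11]).round(1))
for r in plan([.5594,.2265,.25],toolR(8.77),16): print(r)
for n,uv,z in(("bottle",(295,131),.11),("jar",(325,101),.075)): print(n,onz("top",uv,z))
E
```

```text
handle top proj [213.91586319 171.33364875] [211.23866052 215.71813418]
[165 239] [0.6381 0.3096]
[259 226] [0.4742 0.1481]
[234 262] [0.4557 0.2841]
top corner [0.6426 0.3102] [163.4 238.5]
top corner [0.664  0.1718] [192.8 205.7]
top corner [0.4762 0.1428] [259.4 224.5]
top corner [0.4548 0.2812] [235.  261.4]
bath corner [ 0.6728 -0.0703] [240.7 131.8]
bath corner [ 0.707  -0.2266] [259.4 108.9]
bath corner [ 0.4824 -0.2758] [331.8 120.4]
bath corner [ 0.4481 -0.1195] [319.4 145.6]
[37.7, -37.6, -3.1, -0.0, -0.0, -4.66]
[40.6, -34.5, -3.1, -0.0, -0.0, -4.66]
[43.3, -31.0, -3.1, -0.0, -0.0, -4.66]
[45.7, -27.4, -3.2, -0.0, -0.0, -4.66]
[47.8, -23.6, -3.2, -0.0, -0.0, -4.66]
[49.5, -19.7, -3.2, -0.0, -0.0, -4.66]
[50.9, -15.6, -3.2, -0.0, -0.0, -4.66]
[52.0, -11.4, -3.2, -0.0, -0.0, -4.66]
[52.8, -7.1, -3.2, -0.0, -0.0, -4.66]
[53.2, -2.8, -3.2, -0.0, -0.0, -4.66]
[53.2, 1.5, -3.2, -0.0, -0.0, -4.66]
[52.9, 5.9, -3.2, -0.0, -0.0, -4.66]
[52.3, 10.2, -3.2, -0.0, -0.0, -4.66]
[51.3, 14.4, -3.2, -0.0, -0.0, -4.66]
[50.0, 18.5, -3.2, -0.0, -0.0, -4.66]
[48.3, 22.5, -3.2, -0.0, -0.0, -4.66]
bottle [0.66060257 0.01263067 0.11      ]
jar [ 0.75756216 -0.0726669   0.075     ]
```

Call:
step_arm(
  motion=[
    [37.7,-37.6,-3.1,0,0,-4.66],
    [40.6,-34.5,-3.1,0,0,-4.66],
    [43.3,-31,-3.1,0,0,-4.66],
    [45.7,-27.4,-3.2,0,0,-4.66],
    [47.8,-23.6,-3.2,0,0,-4.66],
    [49.5,-19.7,-3.2,0,0,-4.66],
    [50.9,-15.6,-3.2,0,0,-4.66],
    [52,-11.4,-3.2,0,0,-4.66],
    [52.8,-7.1,-3.2,0,0,-4.66],
    [53.2,-2.8,-3.2,0,0,-4.66],
    [53.2,1.5,-3.2,0,0,-4.66],
    [52.9,5.9,-3.2,0,0,-4.66],
    [52.3,10.2,-3.2,0,0,-4.66],
    [51.3,14.4,-3.2,0,0,-4.66],
    [50,18.5,-3.2,0,0,-4.66],
    [48.3,22.5,-3.2,0,0,-4.66],
    [0,0,0,0,0,0],
  ],
  jaw=60,
  force=60,
)

```text
clock: 2.22
position: [0.5497, 0.2574, 0.2463]
ee_rot: [0.636, 0.771, -0.001, -0.004]
ft_force: [-0.1, -0.7, 0.3]
grip_width: 0.702
```

Run:
```python
from h import *
o=manip.get_obs();print(o["clock"],o["position"],o["ee_rot"],o["ft_force"],o["grip_width"])
print(plan([.5594,.2265,.07],toolR(8.77),6)[0])
for r in plan([.5594,.2265,.07],toolR(8.77),6): print(r)
```

```text
2.225 [0.54970849 0.25740211 0.24632229] [ 0.63646613  0.77129282 -0.00119447 -0.00410306] [-0.06128281 -0.68381205  0.32457345] 0.7021261850147841
[-5.5, 0.8, 29.4, -0.07, -0.04, 0.36]
[-5.5, 0.8, 29.4, -0.07, -0.04, 0.36]
[-5.5, 0.8, 29.4, -0.07, -0.04, 0.36]
[-5.4, 0.8, 29.4, -0.07, -0.04, 0.36]
[-5.4, 0.8, 29.4, -0.07, -0.04, 0.36]
[-5.4, 0.8, 29.4, -0.07, -0.04, 0.36]
[-5.4, 0.8, 29.4, -0.07, -0.04, 0.36]
```

Call:
step_arm(
  motion=[
    [-5.5,0.8,29.4,-0.07,-0.04,0.36],
    [-5.5,0.8,29.4,-0.07,-0.04,0.36],
    [-5.4,0.8,29.4,-0.07,-0.04,0.36],
    [-5.4,0.8,29.4,-0.07,-0.04,0.36],
    [-5.4,0.8,20,-0.07,-0.04,0.36],
    [-5.4,0.8,10,-0.07,-0.04,0.36],
    [0,0,0,0,0,0],
    [0,0,0,0,0,0],
  ],
)

```text
clock: 3.22
position: [0.5597, 0.2198, 0.0939]
ee_rot: [0.654, 0.756, -0.001, 0.001]
ft_force: [-0.3, -0.3, 0.9]
grip_width: 0.705
```

Run:
```python
from h import *
o=manip.get_obs();print(o["clock"],o["position"],o["ee_rot"],o["ft_force"],o["grip_width"],o["joint_velocities"].round(3))
for r in plan([.5594,.2265,.021],toolR(8.77),5): print(r)
n="top";im=manip.camera(n);s=manip.camera("side")
print(proj("top",o["position"]),proj("side",o["position"]))
cv2.imwrite("pics/a1.png",np.hstack([cv2.resize(im[110:240,150:280],(400,400)),cv2.resize(s[160:290,150:280],(400,400))]))
```

```text
3.225 [0.55966213 0.21978765 0.09389258] [ 0.65410103  0.75640585 -0.00120391  0.00077085] [-0.25954568 -0.29094123  0.91245368] 0.7051305903985717 [ 0.005 -0.002  0.003 -0.001 -0.001 -0.001  0.   ]
[1.4, 0.2, 14.6, -0.01, 0.03, -0.09]
[1.4, 0.2, 14.6, -0.01, 0.03, -0.09]
[1.4, 0.2, 14.6, -0.01, 0.03, -0.09]
[1.4, 0.2, 14.6, -0.01, 0.03, -0.09]
[1.3, 0.2, 14.6, -0.01, 0.03, -0.09]
[214.60979187 168.5681157 ] [211.93752706 200.49838119]
```

View pics/a1.png

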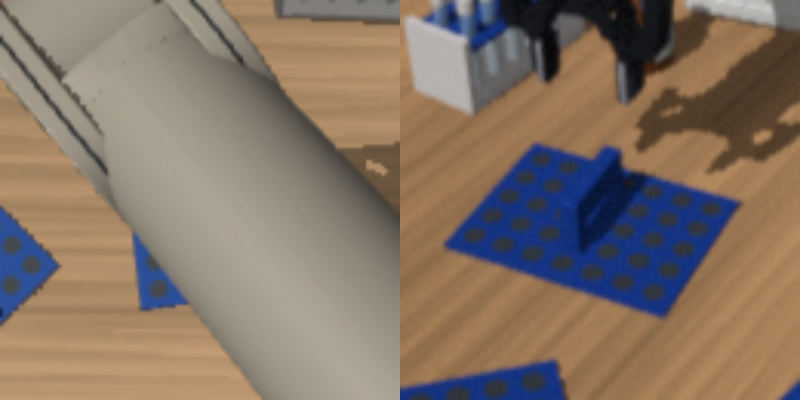

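Run:
```python
from h import *
s=manip.camera("side");o=manip.get_obs();print(o["position"],proj("side",o["position"]))
cv2.imwrite("pics/a2.png",cv2.resize(s[100:260,140:300],(600,600),interpolation=cv2.INTER_CUBIC))
```

```text
[0.55964997 0.21993769 0.09381817] [211.90477664 200.55824585]
```

View pics/a2.png

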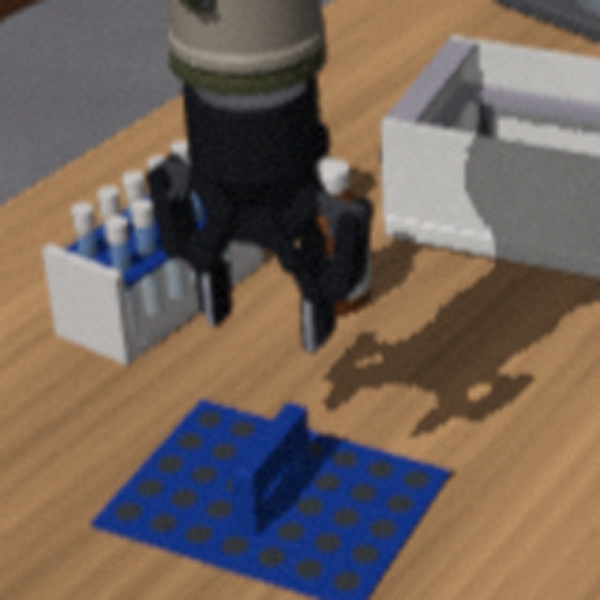

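Call:
step_arm(
  motion=[
    [0,0,0,0,0,0],
    [0,0,0,0,0,0],
    [0,0,0,0,0,0],
    [0,0,0,0,0,0],
  ],
  jaw=16,
)

```text
clock: 3.88
position: [0.5599, 0.2207, 0.0947]
ee_rot: [0.654, 0.757, -0.001, 0.001]
ft_force: [0.6, -0.4, -0.1]
grip_width: 0.186
```

Run:
```python
from h import *
s=manip.camera("side");o=manip.get_obs();print(o["position"],proj("side",o["position"]),o["grip_width"])
cv2.imwrite("pics/a3.png",cv2.resize(s[100:260,140:300],(600,600),interpolation=cv2.INTER_CUBIC))
```

```text
[0.55987793 0.22068754 0.09465725] [211.61405655 200.40274888] 0.18664720011822997
```

View pics/a3.png

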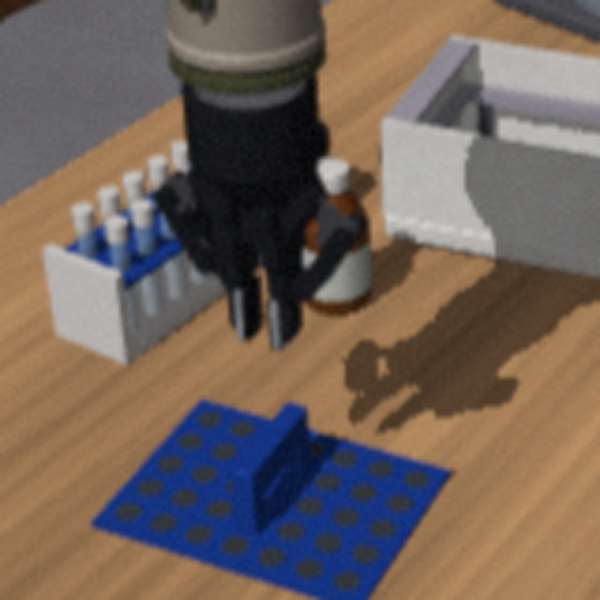

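Run:
```python
from h import *
a=onz("top",P,.11) if 0 else onz("top",(318+400/5.713,115+10/5.713),.11); b=onz("top",(318+483/5.713,115+93/5.713),0)
print("light bath",a,b,(b-a)/.11)
a2=onz("top",(318+515/5.713,115+497/5.713),.11); b2=onz("top",(318+537/5.713,115+547/5.713),0)
print((b2-a2)/.11)
l=(b-a)/.11
sh=onz("side",(140+370/3.75,100+420/3.75),0);print("shadow tips",sh)
# intersect shadow ray with side ray of tips
o,d=ray("side",(140+264/3.75,100+343/3.75))
A=np.c_[d,l];s=np.linalg.lstsq(A,sh-o,rcond=None)[0];print(o+d*s[0],sh-l*s[1])
```

```text
light bath [ 0.70477916 -0.23090221  0.11      ] [ 0.70024034 -0.31522643  0.        ] [-0.041262   -0.76658378 -1.        ]
[-0.12974364 -0.5329602  -1.        ]
shadow tips [0.5504784  0.12507391 0.        ]
[0.55692704 0.22653656 0.12509378] [0.55575221 0.22305303 0.12781267]
```

Call:
step_arm(
  motion=[
    [1.5,0,0,0,0,0],
    [1.5,0,10,0,0,-0.1],
    [1.5,0,15,0,0,-0.1],
    [1.0,0,15,0,0,-0.1],
    [0,0,10,0,0,0],
    [0,0,5,0,0,0],
    [0,0,0,0,0,0],
  ],
  jaw=55,
)

```text
clock: 4.8
position: [0.5581, 0.2261, 0.0342]
ee_rot: [0.651, 0.759, -0.002, 0.0]
ft_force: [-0.5, 0.5, 0.2]
grip_width: 0.644
```

Run:
```python
from h import *
s=manip.camera("side");o=manip.get_obs();print(o["position"],o["ee_rot"],proj("side",o["position"]),o["grip_width"])
cv2.imwrite("pics/a4.png",cv2.resize(s[120:260,140:280],(600,600),interpolation=cv2.INTER_CUBIC))
for r in plan([.5594,.2265,.021],toolR(8.77),2): print(r)
```

```text
[0.55825081 0.2261038  0.03449884] [ 6.51516151e-01  7.58633293e-01 -1.41460170e-03  4.79627574e-04] [212.1367849 221.8013928] 0.6465661471262686
[0.1, 0.6, 6.7, -0.04, 0.07, -0.04]
[0.1, 0.6, 6.7, -0.04, 0.07, -0.04]
```

View pics/a4.png

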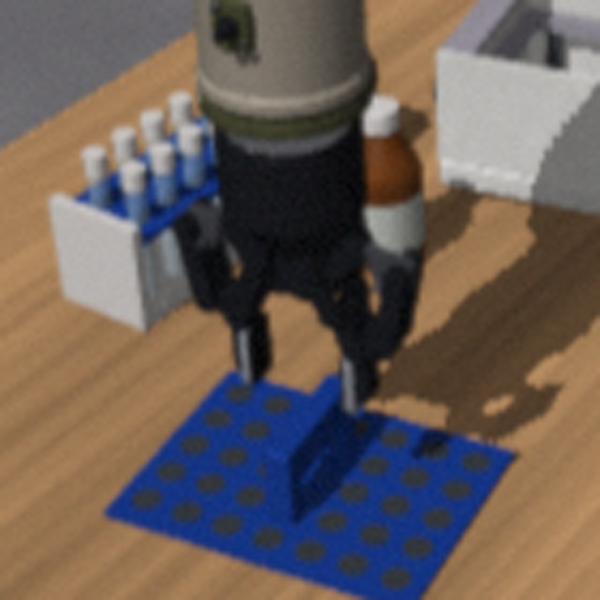

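Call:
step_arm(
  motion=[
    [0.1,0.6,6.5,0,0,0],
    [0.1,0.6,6.5,0,0,0],
    [0,0,0,0,0,0],
  ],
)

```text
clock: 5.22
position: [0.5601, 0.2266, 0.0214]
ee_rot: [0.652, 0.759, -0.001, 0.001]
ft_force: [0.7, -0.6, -0.9]
grip_width: 0.642
```

Run:
```python
from h import *
s=manip.camera("side");o=manip.get_obs();print(o["position"],o["ee_rot"],proj("side",o["position"]),o["grip_width"])
cv2.imwrite("pics/a5.png",cv2.resize(s[160:260,160:260],(600,600),interpolation=cv2.INTER_CUBIC))
```

```text
[0.56021622 0.22667101 0.02170983] [ 6.51588160e-01  7.58571969e-01 -6.65573639e-04  9.97187902e-04] [211.6210058  225.72921012] 0.647213331539615
```

View pics/a5.png

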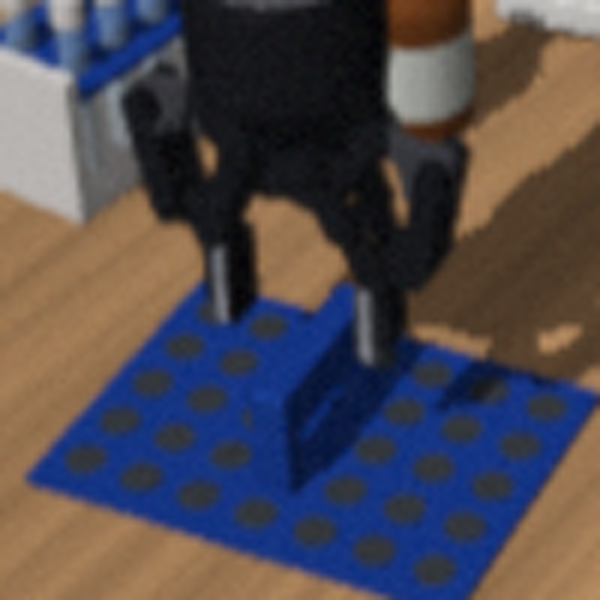

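Run:
```python
from h import *
ex=np.array([.988,.152,0])
for s in(-1,1):
  for z in(.02,.03,.04,.05): print(s,z,(proj("side",np.array([.5602,.2267,z])+s*.030*ex)-160)*6)
for z in(.02,.03,.04,.05):
  print(z,onz("side",(160+375/6,160+362/6),z),onz("side",(160+229/6,160+320/6),z))
print("bar ends", [(proj("side",np.array([.5594,.2265,.053])+np.array([-.152,.988,0])*k)-160)*6 for k in(-.038,.038)])
```

```text
-1 0.02 [376.37098166 417.40135467]
-1 0.03 [375.38968074 398.23644384]
-1 0.04 [374.39774327 378.86380001]
-1 0.05 [373.39499537 359.28002728]
1 0.02 [244.7282123  378.31752435]
1 0.03 [243.06845166 359.29885116]
1 0.04 [241.39103364 340.0778477 ]
1 0.05 [239.69567497 320.65126796]
0.02 [0.55124351 0.1942959  0.02      ] [0.61877245 0.20482001 0.02      ]
0.03 [0.54384622 0.20391722 0.03      ] [0.61041805 0.21429217 0.03      ]
0.04 [0.53644893 0.21353854 0.04      ] [0.60206366 0.22376433 0.04      ]
0.05 [0.52905165 0.22315986 0.05      ] [0.59370926 0.23323649 0.05      ]
bar ends [array([351.61094005, 280.35004712]), array([260.84475729, 391.20889507])]
```

Call:
step_arm(
  motion=[
    [0,0,4,0,0,0],
    [0,0,4,0,0,0],
    [0,0,3,0,0,0],
    [0,0,0,0,0,0],
  ],
)

```text
clock: 5.78
position: [0.5604, 0.2267, 0.0102]
ee_rot: [0.652, 0.759, -0.001, 0.001]
ft_force: [-0.4, -0.2, -0.0]
grip_width: 0.639
```

Run:
```python
from h import *
s=manip.camera("side");o=manip.get_obs();print(o["position"],o["ee_rot"],proj("side",o["position"]),o["grip_width"],o["ft_force"])
cv2.imwrite("pics/a6.png",cv2.resize(s[160:260,160:260],(600,600),interpolation=cv2.INTER_CUBIC))
```

```text
[0.56040781 0.22674895 0.01029189] [ 6.51615940e-01  7.58548112e-01 -4.38477412e-04  1.11166960e-03] [211.78857395 229.31769774] 0.6451075433933754 [ 0.80102545  0.11923199 -0.40417167]
```

View pics/a6.png

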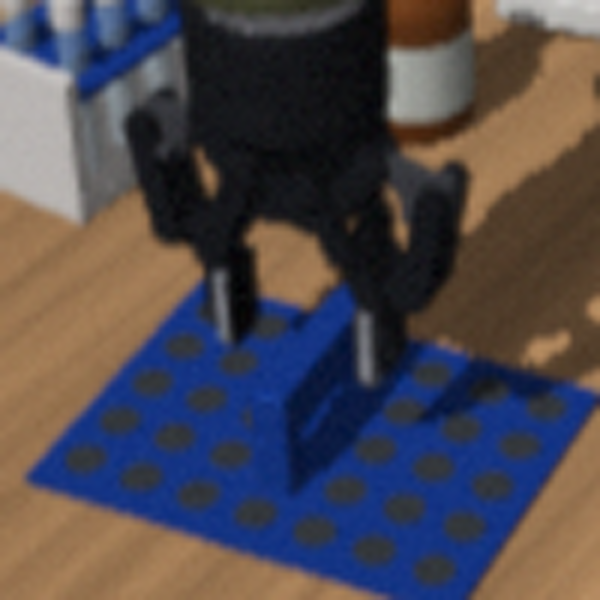

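Call:
step_arm(
  motion=[
    [0,0,0,0,0,0],
    [0,0,0,0,0,0],
    [0,0,0,0,0,0],
    [0,0,0,0,0,0],
    [0,0,0,0,0,0],
    [0,0,0,0,0,0],
  ],
  jaw=0,
  force=60,
)

```text
clock: 6.58
position: [0.5604, 0.2269, 0.0108]
ee_rot: [0.652, 0.759, -0.0, 0.001]
ft_force: [-0.2, 0.3, 1.0]
grip_width: 0.164
```

Run:
```python
from h import *
s=manip.camera("side");o=manip.get_obs();print(o["position"],o["ee_rot"],o["grip_width"],o["grip_width"]*85.4,o["ft_force"],o["torque"])
cv2.imwrite("pics/a7.png",cv2.resize(s[160:260,160:260],(600,600),interpolation=cv2.INTER_CUBIC))
```

```text
[0.56038746 0.2269266  0.01079643] [ 6.51583414e-01  7.58576019e-01 -3.65641089e-04  1.15979449e-03] 0.1666799402556924 14.234466897836132 [-1.27622097  0.33164139  2.1416415 ] [-0.08749994  0.18010075 -0.00449178]
```

View pics/a7.png

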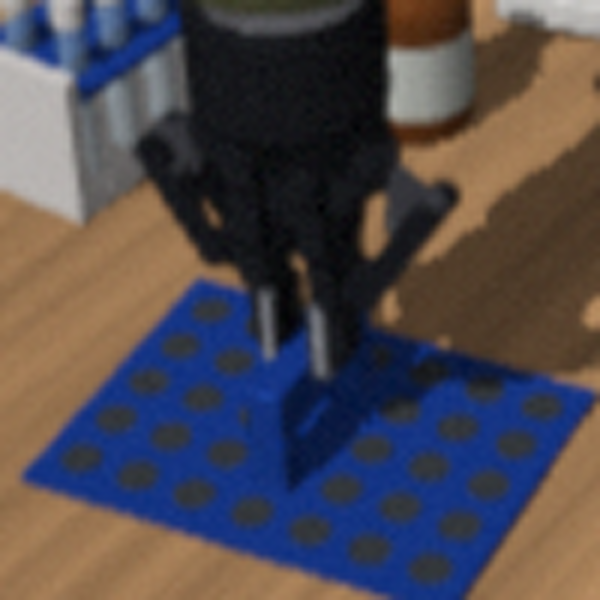

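Call:
step_arm(
  motion=[
    [0,0,-4,0,0,0],
    [0,0,-8,0,0,0],
    [0,0,-12,0,0,0],
    [0,0,-16,0,0,0],
    [0,0,-20,0,0,0],
    [0,0,-20,0,0,0],
    [0,0,-12,0,0,0],
    [0,0,-4,0,0,0],
    [0,0,0,0,0,0],
    [0,0,0,0,0,0],
  ],
)

```text
clock: 7.88
position: [0.5598, 0.2266, 0.1132]
ee_rot: [0.652, 0.759, -0.001, 0.001]
ft_force: [-0.6, 0.2, -4.7]
grip_width: 0.162
```

Run:
```python
from h import *
s=manip.camera("side");o=manip.get_obs();print(o["position"],o["ee_rot"],o["grip_width"]*85.4,o["ft_force"],o["torque"])
R=Ro.from_quat(o["ee_rot"]);print((toolR(8.77).inv()*R).as_rotvec(degrees=True))
cv2.imwrite("pics/a8.png",cv2.resize(s[90:260,130:300],(600,600),interpolation=cv2.INTER_CUBIC))
```

```text
[0.55980212 0.22662707 0.1131507 ] [ 0.65155794  0.75859755 -0.0008292   0.00115472] 13.929102826033546 [ 0.07296404  0.1137417  -4.67239979] [-0.01779405  0.02154601 -0.03834044]
[-0.01400803 -0.16230018  0.08843288]
```

View pics/a8.png

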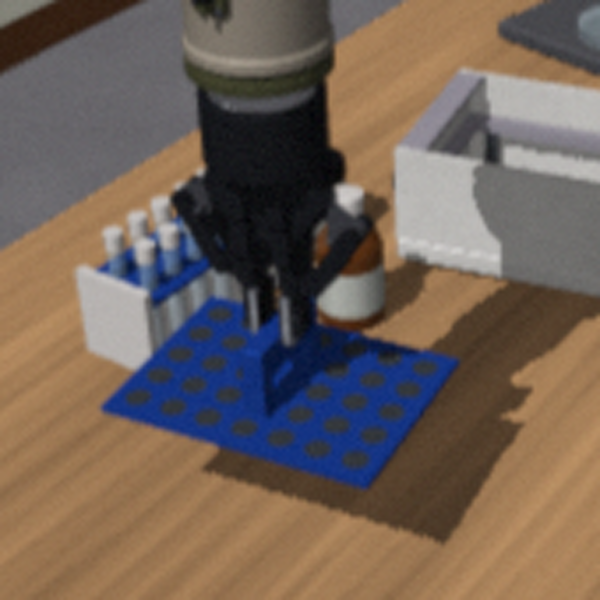

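```bash
cat >> h.py <<'E'
BO=np.array([.5854,-.1713]);BY=12.35;D=10.8;HX=0.
def tcp(xl,zl,th,y=0.,yaw=None):
    yaw=BY if yaw is None else yaw
    a=np.radians(BY);ex=np.array([np.cos(a),np.sin(a)]);ey=np.array([-ex[1],ex[0]])
    c,s=np.cos(np.radians(th)),np.sin(np.radians(th))
    x=xl+(95+HX)*c-D*s; z=zl+(95+HX)*s+D*c
    return np.array([*(BO+ex*x*1e-3+ey*y*1e-3),.075+z*1e-3]),toolR(yaw,th)
def where(o=None):
    o=o or manip.get_obs();a=np.radians(BY);ex=np.array([np.cos(a),np.sin(a)]);ey=np.array([-ex[1],ex[0]])
    R=Ro.from_quat(o["ee_rot"]);px=R.apply([0,1,0]);pz=-R.apply([0,0,1])
    c=np.array(o["position"])-pz*D*1e-3;lo=c-px*(.095+HX*1e-3);hi=c+px*(.095-HX*1e-3)
    f=lambda q:np.round([(q[:2]-BO)@ex*1e3,(q[:2]-BO)@ey*1e3,(q[2]-.075)*1e3],1).tolist()
    F=np.array(o["ft_force"])
    print("t",round(o["clock"],2),"low",f(lo),"high",f(hi),"tilt",round(np.degrees(np.arcsin(px[2])),2),"roll",round(np.degrees(np.arcsin(R.apply([1,0,0])[2])),2),"yaw-BY",round(np.degrees(np.arctan2(px[1],px[0]))-BY,2),"F(x,y,z)",np.round([F[:2]@ex,F[:2]@ey,F[2]],2).tolist(),"T",np.round(o["torque"],2).tolist(),"w",round(o["grip_width"]*85.4,1))
E
python3 - <<'E'
from h import *
where()
T=tcp(-70,60,20)
print(T[0]); p=T[0].copy();p[2]=.255
for r in plan(p,T[1],14): print(r)
E
```

```text
t 7.92 low [-34.7, 400.2, 27.3] high [154.9, 388.1, 27.4] tilt 0.01 roll -0.16 yaw-BY -3.67 F(x,y,z) [0.1, 0.1, -4.67] T [-0.02, 0.02, -0.04] w 13.9
[ 0.60061652 -0.16796835  0.17764059]
[-28.3, -1.4, -10.1, -1.43, 0.06, -0.26]
[-28.3, -1.2, -10.1, -1.43, 0.06, -0.26]
[-28.3, -1.1, -10.2, -1.43, 0.06, -0.26]
[-28.3, -1.0, -10.2, -1.43, 0.06, -0.26]
[-28.3, -0.9, -10.3, -1.43, 0.06, -0.26]
[-28.3, -0.7, -10.3, -1.43, 0.06, -0.26]
[-28.2, -0.6, -10.4, -1.43, 0.06, -0.26]
[-28.2, -0.5, -10.4, -1.43, 0.06, -0.26]
[-28.2, -0.3, -10.4, -1.43, 0.06, -0.26]
[-28.2, -0.2, -10.5, -1.43, 0.06, -0.26]
[-28.2, -0.1, -10.5, -1.43, 0.06, -0.26]
[-28.2, 0.1, -10.5, -1.43, 0.06, -0.26]
[-28.2, 0.2, -10.6, -1.43, 0.06, -0.26]
[-28.2, 0.3, -10.6, -1.43, 0.06, -0.26]
```

Call:
step_arm(
  motion=[
    [0,0,-8,0,0,0],
    [0,0,-16,0,0,0],
    [0,0,-24,0,0,0],
    [0,0,-24,0,0,0],
    [0,0,-24,0,0,0],
    [0,0,-16,0,0,0],
    [0,0,-8,0,0,0],
    [0,0,0,0,0,0],
  ],
)

```text
clock: 8.93
position: [0.5593, 0.2276, 0.2412]
ee_rot: [0.651, 0.759, -0.0, 0.001]
ft_force: [0.5, 0.2, -5.8]
grip_width: 0.166
```

Call:
step_arm(
  motion=[
    [-8,0,0,-0.5,0,-0.1],
    [-16,0,0,-1,0,-0.2],
    [-24,-1,0,-1.5,0,-0.3],
    [-28,-1,-1,-1.5,0,-0.3],
    [-28,-1,-1,-1.5,0,-0.3],
    [-28,-1,-1,-1.5,0,-0.3],
    [-28,-1,-1,-1.5,0,-0.3],
    [-28,0,-1,-1.5,0,-0.3],
    [-28,0,-1,-1.5,0,-0.3],
    [-28,0,-1,-1.5,0,-0.3],
    [-28,0,-1,-1.5,0,-0.3],
    [-28,0,-1,-1.5,0,-0.3],
    [-28,0,-1,-1.5,0,-0.3],
    [-20,0,0,-1.5,0,-0.3],
    [-12,0,0,-1,0,0],
    [-6,0,0,-0.5,0,0],
    [0,0,0,0,0,0],
    [0,0,0,0,0,0],
  ],
)

```text
clock: 11.18
position: [0.6107, -0.1543, 0.2371]
ee_rot: [0.615, 0.768, 0.133, 0.116]
ft_force: [0.4, -0.1, -4.8]
grip_width: 0.164
```

Run:
```python
from h import *
where();o=manip.get_obs();print(o["position"],o["joint_pos"].round(2))
T=tcp(-70,60,20)
p=T[0].copy();p[2]=.22
for r in plan(p,T[1],6): print(r)
```

```text
t 11.18 low [-57.0, 10.3, 119.0] high [121.1, 11.8, 185.0] tilt 20.36 roll -0.87 yaw-BY 0.46 F(x,y,z) [0.36, -0.14, -4.8] T [-0.1, 0.68, 0.01] w 14.0
[ 0.61067226 -0.15431029  0.23712276] [ 0.88  0.13 -0.67  1.7  -0.07  1.01  0.48]
[-1.8, -3.0, 2.0, 0.06, 0.13, 0.07]
[-1.8, -3.0, 2.0, 0.06, 0.13, 0.07]
[-1.8, -3.0, 2.0, 0.06, 0.13, 0.07]
[-1.8, -3.0, 2.0, 0.06, 0.13, 0.07]
[-1.8, -3.0, 2.0, 0.06, 0.13, 0.07]
[-1.9, -3.0, 2.0, 0.06, 0.13, 0.07]
```

Call:
step_arm(
  motion=[
    [-1.8,-3,2,0,0.15,0.07],
    [-1.8,-3,2,0,0.15,0.07],
    [-1.8,-3,2,0,0.15,0.07],
    [-1.8,-3,2,0,0.15,0.07],
    [-1.8,-3,2,0,0.15,0.07],
    [-1,-2,1,0,0,0],
    [0,0,0,0,0,0],
  ],
)

```text
clock: 12.05
position: [0.6005, -0.1663, 0.2198]
ee_rot: [0.616, 0.768, 0.138, 0.11]
ft_force: [-0.8, -1.4, -4.6]
grip_width: 0.171
```

Run:
```python
from h import *
where()
n="top";im=manip.camera(n);s=manip.camera("side")
cv2.imwrite("pics/b1.png",np.hstack([cv2.resize(im[90:240,300:450],(400,400),interpolation=cv2.INTER_CUBIC),cv2.resize(s[30:180,210:360],(400,400),interpolation=cv2.INTER_CUBIC)]))
o=manip.get_obs();R=Ro.from_quat(o["ee_rot"]);px=R.apply([0,1,0]);py=R.apply([1,0,0]);pz=-R.apply([0,0,1]);c=o["position"]-pz*.0108
for a,b in((95,70),(95,-70),(-95,-70),(-95,70)):
  X=c+px*a*1e-3+py*b*1e-3+pz*.004;print("top",(proj("top",X)-[300,90])*400/150,"side",(proj("side",X)-[210,30])*400/150)
```

```text
t 12.05 low [-69.5, 1.4, 101.6] high [108.6, 2.0, 167.7] tilt 20.34 roll 0.02 yaw-BY 0.17 F(x,y,z) [-1.14, -1.23, -4.6] T [-0.14, 0.76, 0.01] w 14.6
top [114.11306394  47.74924306] side [ 82.39119473 148.34151241]
top [277.05724463  16.51459528] side [128.35225533 101.31257823]
top [295.09175768 235.343932  ] side [281.63158715 179.78452762]
top [141.11477216 266.09158854] side [248.85712852 234.30420695]
```

View pics/b1.png

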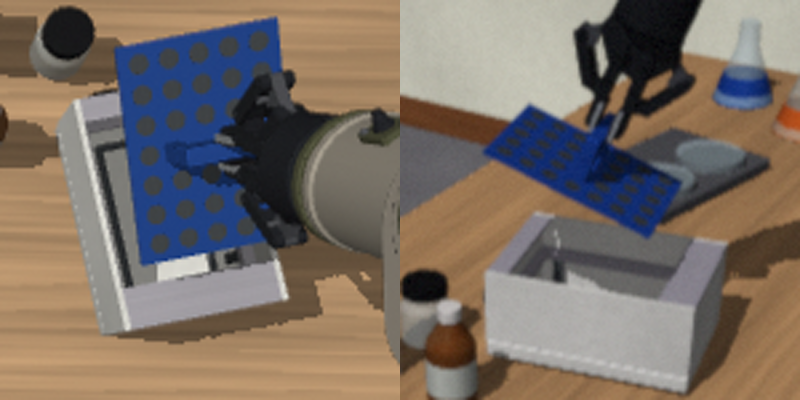

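Run:
```python
from h import *
for args,n in(((-72,14,20),9),):
  T=tcp(*args)
  for r in plan(*T,n): print(r)
T2=tcp(-92,13,20);
for r in plan(*T2,6,cur=tcp(-72,14,20)): print(r)
```

```text
[-0.2, -3.7, 9.1, 0.04, -0.01, 0.02]
[-0.2, -3.7, 9.1, 0.04, -0.01, 0.02]
[-0.2, -3.7, 9.1, 0.04, -0.01, 0.02]
[-0.2, -3.7, 9.1, 0.04, -0.01, 0.02]
[-0.2, -3.6, 9.1, 0.04, -0.01, 0.02]
[-0.2, -3.6, 9.1, 0.04, -0.01, 0.02]
[-0.2, -3.6, 9.1, 0.04, -0.01, 0.02]
[-0.2, -3.6, 9.1, 0.04, -0.01, 0.02]
[-0.2, -3.6, 9.1, 0.04, -0.01, 0.02]
[-0.0, -3.2, -1.0, 0.0, 0.0, 0.0]
[-0.0, -3.2, -1.0, 0.0, 0.0, 0.0]
[-0.0, -3.2, -1.0, 0.0, 0.0, 0.0]
[-0.0, -3.2, -1.0, 0.0, 0.0, 0.0]
[-0.0, -3.2, -1.0, 0.0, 0.0, 0.0]
[-0.0, -3.2, -1.0, 0.0, 0.0, 0.0]
```

Call:
step_arm(
  motion=[
    [-0.2,-2,5,0,0,0],
    [-0.2,-3.7,9,0,0,0],
    [-0.2,-3.7,9,0,0,0],
    [-0.2,-3.7,9,0,0,0],
    [-0.2,-3.7,9,0,0,0],
    [-0.2,-3.7,9,0,0,0],
    [-0.2,-3.7,9,0,0,0],
    [-0.2,-2.5,7,0,0,0],
    [0,-2,5,0,0,0],
    [0,-1,3,0,0,0],
    [0,0,0,0,0,0],
    [0,0,0,0,0,0],
  ],
)

```text
clock: 13.65
position: [0.5989, -0.1678, 0.1344]
ee_rot: [0.616, 0.768, 0.138, 0.11]
ft_force: [-0.2, 1.0, -4.4]
grip_width: 0.167
```

Run:
```python
from h import *
where()
for r in plan(*tcp(-72,13,20),3): print(r)
```

```text
t 13.65 low [-71.3, 0.2, 16.2] high [106.8, 0.9, 82.3] tilt 20.35 roll 0.04 yaw-BY 0.21 F(x,y,z) [0.04, 1.05, -4.43] T [-0.15, 0.72, -0.0] w 14.3
[-0.2, -0.6, 1.1, 0.12, -0.04, 0.07]
[-0.2, -0.6, 1.1, 0.12, -0.04, 0.07]
[-0.2, -0.6, 1.1, 0.12, -0.04, 0.07]
```

Call:
step_arm(
  motion=[
    [-0.2,-1.8,-0.4,0.1,0,0.05],
    [-0.2,-3,-0.6,0.1,0,0.05],
    [0,-3,-0.6,0,0,0.05],
    [0,-3,-0.6,0,0,0],
    [0,-3,-0.6,0,0,0],
    [0,-3,-0.6,0,0,0],
    [0,-2,-0.4,0,0,0],
    [0,-1,-0.2,0,0,0],
    [0,0,0,0,0,0],
  ],
)

```text
clock: 14.78
position: [0.5783, -0.1732, 0.1318]
ee_rot: [0.617, 0.767, 0.137, 0.109]
ft_force: [0.5, 0.4, -4.5]
grip_width: 0.167
```

Run:
```python
from h import *
where()
```

```text
t 14.78 low [-92.8, -0.4, 13.9] high [85.5, -0.2, 79.4] tilt 20.18 roll 0.04 yaw-BY 0.04 F(x,y,z) [0.55, 0.33, -4.47] T [-0.19, 0.73, 0.0] w 14.2
```

Run:
```python
from h import *
for r in plan(*tcp(-93,10,15),6): print(r)
```

```text
[0.1, -0.2, 2.0, 0.86, -0.01, 0.01]
[0.1, -0.1, 2.0, 0.86, -0.01, 0.01]
[0.1, -0.1, 2.0, 0.86, -0.01, 0.01]
[0.1, -0.1, 2.0, 0.86, -0.01, 0.01]
[0.1, -0.0, 2.0, 0.86, -0.01, 0.01]
[0.1, 0.0, 2.0, 0.86, -0.01, 0.01]
```

Call:
step_arm(
  motion=[
    [0.1,-0.2,1.5,0.6,0,0],
    [0.1,-0.1,2,0.86,0,0],
    [0.1,-0.1,2,0.86,0,0],
    [0.1,-0.1,2,0.86,0,0],
    [0,0,2,0.86,0,0],
    [0,0,1.5,0.7,0,0],
    [0,0,0.5,0.3,0,0],
    [0,0,0,0,0,0],
  ],
)

```text
clock: 15.78
position: [0.5821, -0.1716, 0.1198]
ee_rot: [0.621, 0.773, 0.101, 0.08]
ft_force: [-0.7, -0.1, -4.6]
grip_width: 0.163
```

Run:
```python
from h import *
where()
for k in range(4): o=manip.get_obs();print(o["ft_force"].round(2))
```

```text
t 15.78 low [-92.4, 0.3, 10.1] high [91.3, 0.6, 58.6] tilt 14.79 roll 0.06 yaw-BY 0.07 F(x,y,z) [-0.74, 0.06, -4.62] T [-0.16, 0.56, -0.0] w 13.9
[-0.74 -0.1  -4.62]
[-0.74 -0.1  -4.62]
[-0.74 -0.1  -4.62]
[-0.74 -0.1  -4.62]
```

Call:
step_arm(
  motion=[
    [0,-0.3,1,0,0,0],
    [0,-0.3,1,0,0,0],
    [0,-0.3,1,0,0,0],
    [0,0,0,0,0,0],
  ],
)

```text
clock: 16.27
position: [0.5816, -0.172, 0.1165]
ee_rot: [0.621, 0.773, 0.101, 0.08]
ft_force: [0.2, -0.1, -4.9]
grip_width: 0.163
```

Run:
```python
from h import *
where()
```

```text
t 16.27 low [-92.9, 0.1, 6.8] high [90.8, 0.2, 55.3] tilt 14.79 roll 0.05 yaw-BY 0.04 F(x,y,z) [0.19, -0.11, -4.92] T [-0.1, 0.54, -0.02] w 14.0
```

Call:
step_arm(
  motion=[
    [0,-0.3,1,0,0,0],
    [0,-0.3,1,0,0,0],
    [0,0,0,0,0,0],
  ],
)

```text
clock: 16.65
position: [0.5815, -0.172, 0.1143]
ee_rot: [0.621, 0.773, 0.101, 0.08]
ft_force: [0.3, -0.5, -4.5]
grip_width: 0.163
```

Call:
step_arm(
  motion=[
    [0,-0.3,1,0,0,0],
    [0,-0.3,1,0,0,0],
    [0,0,0,0,0,0],
  ],
)

```text
clock: 17.02
position: [0.5815, -0.172, 0.112]
ee_rot: [0.621, 0.773, 0.101, 0.08]
ft_force: [0.6, 0.5, -5.3]
grip_width: 0.163
```

Run:
```python
from h import *
where()
```

```text
t 17.02 low [-93.1, 0.1, 2.3] high [90.6, 0.2, 50.8] tilt 14.79 roll 0.05 yaw-BY 0.04 F(x,y,z) [0.74, 0.4, -5.28] T [-0.09, 0.52, -0.05] w 14.0
```

Call:
step_arm(
  motion=[
    [0,-0.3,1,0,0,0],
    [0,-0.3,1,0,0,0],
    [0,0,0,0,0,0],
  ],
)

```text
clock: 17.4
position: [0.5814, -0.1721, 0.1098]
ee_rot: [0.621, 0.773, 0.101, 0.08]
ft_force: [-1.1, -0.8, -5.0]
grip_width: 0.165
```

Call:
step_arm(
  motion=[
    [0,-0.3,1,0,0,0],
    [0,-0.3,0.8,0,0,0],
    [0,0,0,0,0,0],
  ],
)

```text
clock: 17.77
position: [0.5813, -0.1721, 0.1078]
ee_rot: [0.621, 0.773, 0.101, 0.08]
ft_force: [-0.3, 0.5, -4.6]
grip_width: 0.16
```

Run:
```python
from h import *
where()
```

```text
t 17.77 low [-93.3, 0.1, -1.9] high [90.4, 0.2, 46.6] tilt 14.8 roll 0.05 yaw-BY 0.04 F(x,y,z) [-0.23, 0.56, -4.62] T [-0.12, 0.56, -0.02] w 13.6
```

Call:
step_arm(
  motion=[
    [0,-0.3,1,0,0,0],
    [0,-0.2,0.6,0,0,0],
    [0,0,0,0,0,0],
  ],
)

```text
clock: 18.15
position: [0.5818, -0.172, 0.1066]
ee_rot: [0.621, 0.773, 0.101, 0.081]
ft_force: [-1.2, -0.1, -2.8]
grip_width: 0.164
```

Call:
step_arm(
  motion=[
    [0,-0.2,0.8,0,0,0],
    [0,-0.2,0.6,0,0,0],
    [0,0,0,0,0,0],
  ],
)

```text
clock: 18.52
position: [0.5823, -0.1719, 0.1059]
ee_rot: [0.621, 0.773, 0.101, 0.081]
ft_force: [-1.2, 1.5, -0.8]
grip_width: 0.167
```

Run:
```python
from h import *
where()
```

```text
t 18.52 low [-92.2, -0.1, -4.0] high [91.4, 0.2, 44.9] tilt 14.92 roll -0.02 yaw-BY 0.08 F(x,y,z) [-0.84, 1.67, -0.82] T [-0.08, 0.88, 0.03] w 14.3
```

Call:
step_arm(
  motion=[
    [0,0.4,-1.6,0,0,0],
    [0,-1.5,-0.4,0,0,0],
    [0,-1.5,-0.4,0,0,0],
    [0,0,0,0,0,0],
  ],
)

```text
clock: 19.02
position: [0.5786, -0.1729, 0.107]
ee_rot: [0.621, 0.773, 0.101, 0.081]
ft_force: [-1.0, 0.2, -3.6]
grip_width: 0.165
```

Run:
```python
from h import *
where()
```

```text
t 19.02 low [-96.1, -0.2, -2.9] high [87.6, -0.0, 45.9] tilt 14.87 roll 0.0 yaw-BY 0.05 F(x,y,z) [-0.9, 0.45, -3.61] T [-0.13, 0.5, 0.02] w 14.1
```

Call:
step_arm(
  motion=[
    [0,-0.8,-1.2,0,0,0],
    [0,-1.5,-0.4,0,0,0],
    [0,-1.5,-0.4,0,0,0],
    [0,0,0,0,0,0],
  ],
)

```text
clock: 19.52
position: [0.5748, -0.1737, 0.1081]
ee_rot: [0.621, 0.773, 0.101, 0.082]
ft_force: [1.4, 0.3, -5.1]
grip_width: 0.165
```

Run:
```python
from h import *
where()
```

```text
t 19.52 low [-99.9, -0.1, -1.8] high [83.7, 0.0, 47.2] tilt 14.95 roll -0.0 yaw-BY 0.05 F(x,y,z) [1.44, 0.01, -5.1] T [-0.05, -0.05, -0.1] w 14.1
```

Call:
step_arm(
  motion=[
    [0,-1.5,-0.4,0,0,0],
    [0,-1.5,-0.4,0,0,0],
    [0,-1.5,-0.4,0,0,0],
    [0,0,0,0,0,0],
  ],
)

```text
clock: 20.02
position: [0.5708, -0.1746, 0.1087]
ee_rot: [0.621, 0.773, 0.102, 0.082]
ft_force: [4.0, 1.0, -5.2]
grip_width: 0.166
```

Run:
```python
from h import *
where()
```

```text
t 20.02 low [-103.9, -0.2, -1.4] high [79.6, 0.0, 47.9] tilt 15.05 roll -0.03 yaw-BY 0.07 F(x,y,z) [4.12, 0.1, -5.2] T [0.06, -0.41, -0.07] w 14.1
```

Call:
step_arm(
  motion=[
    [0,-1.3,0,0,0,0],
    [0,-1.3,0,0,0,0],
    [0,-1,-0.2,0,0,0],
    [0,-0.4,0,0,0,0],
    [0,0,0,0,0,0],
  ],
)

```text
clock: 20.65
position: [0.568, -0.1752, 0.1087]
ee_rot: [0.621, 0.773, 0.103, 0.083]
ft_force: [3.4, 1.4, -4.1]
grip_width: 0.166
```

Run:
```python
from h import *
where()
```

```text
t 20.65 low [-106.7, -0.3, -1.6] high [76.7, 0.1, 48.2] tilt 15.19 roll -0.08 yaw-BY 0.1 F(x,y,z) [3.66, 0.58, -4.11] T [0.13, -0.64, -0.08] w 14.2
```

Run:
```python
from h import *
for r in plan(*tcp(-107.8,-1.8,8),7): print(r)
```

```text
[0.0, -0.1, 1.7, 1.03, 0.01, 0.01]
[0.0, -0.0, 1.7, 1.03, 0.01, 0.01]
[0.0, -0.0, 1.7, 1.03, 0.01, 0.01]
[0.0, 0.0, 1.7, 1.03, 0.01, 0.01]
[0.0, 0.0, 1.7, 1.03, 0.01, 0.01]
[0.0, 0.1, 1.7, 1.03, 0.01, 0.01]
[0.0, 0.1, 1.7, 1.03, 0.01, 0.01]
```

Call:
step_arm(
  motion=[
    [0,-0.6,1,0.6,0,0],
    [0,-0.5,1.7,1.03,0,0],
    [0,-0.2,1.7,1.03,0,0],
    [0,-0.1,1.7,1.03,0,0],
    [0,0,0.5,0.3,0,0],
    [0,0,0,0,0,0],
  ],
)

```text
clock: 21.4
position: [0.5696, -0.1748, 0.1018]
ee_rot: [0.623, 0.776, 0.074, 0.06]
ft_force: [5.4, 1.5, -2.7]
grip_width: 0.165
```

Run:
```python
from h import *
where()
for r in plan(*tcp(-107.8,-2.2,6),6): print(r)
```

```text
t 21.4 low [-107.4, -0.3, -1.8] high [79.1, 0.2, 34.2] tilt 10.94 roll -0.11 yaw-BY 0.14 F(x,y,z) [5.56, 0.34, -2.75] T [0.13, -0.83, -0.1] w 14.1
[0.0, 0.0, 1.4, 0.82, 0.02, 0.02]
[0.0, 0.0, 1.4, 0.82, 0.02, 0.02]
[0.0, 0.1, 1.4, 0.82, 0.02, 0.02]
[0.0, 0.1, 1.4, 0.82, 0.02, 0.02]
[0.0, 0.1, 1.4, 0.82, 0.02, 0.02]
[0.0, 0.1, 1.4, 0.82, 0.02, 0.02]
```

Call:
step_arm(
  motion=[
    [0,0,1.2,0.82,0,0],
    [0,0,1.4,0.82,0,0],
    [0,0,1.4,0.82,0,0],
    [0,0,0.4,0.3,0,0],
    [0,0,0,0,0,0],
  ],
)

```text
clock: 22.02
position: [0.5708, -0.1746, 0.0969]
ee_rot: [0.625, 0.778, 0.053, 0.044]
ft_force: [4.3, 0.4, -2.7]
grip_width: 0.164
```

Run:
```python
from h import *
where()
for r in plan(*tcp(-107.5,-2.2,4),6): print(r)
```

```text
t 22.02 low [-107.5, -0.3, -1.9] high [80.7, 0.1, 24.2] tilt 7.91 roll -0.12 yaw-BY 0.15 F(x,y,z) [4.28, -0.57, -2.72] T [0.1, -0.84, -0.07] w 14.0
[0.0, 0.1, 1.1, 0.65, 0.02, 0.02]
[0.0, 0.1, 1.1, 0.65, 0.02, 0.02]
[0.0, 0.1, 1.1, 0.65, 0.02, 0.02]
[0.0, 0.1, 1.1, 0.65, 0.02, 0.02]
[0.0, 0.1, 1.1, 0.65, 0.02, 0.02]
[0.0, 0.1, 1.1, 0.65, 0.02, 0.02]
```

Call:
step_arm(
  motion=[
    [0,0.1,1.2,0.8,0,0],
    [0,0.1,1.4,0.9,0,0],
    [0,0.1,1.4,0.9,0,0],
    [0,0.1,1.4,0.9,0,0],
    [0,0.1,1.4,0.9,0,0],
    [0,0,0.5,0.4,0,0],
    [0,0,0,0,0,0],
  ],
)

```text
clock: 22.9
position: [0.5722, -0.1743, 0.0885]
ee_rot: [0.626, 0.78, 0.018, 0.015]
ft_force: [4.7, 1.3, -4.0]
grip_width: 0.165
```

Run:
```python
from h import *
where()
for r in plan(*tcp(-107,-2.2,0),4): print(r)
s=manip.camera("side");im=manip.camera("top")
cv2.imwrite("pics/b2.png",np.hstack([cv2.resize(im[90:240,300:450],(400,400),interpolation=cv2.INTER_CUBIC),cv2.resize(s[80:200,225:345],(400,400),interpolation=cv2.INTER_CUBIC)]))
```

```text
t 22.9 low [-107.9, -0.3, -1.7] high [81.9, 0.1, 7.2] tilt 2.69 roll -0.11 yaw-BY 0.14 F(x,y,z) [4.92, 0.28, -4.03] T [0.17, -1.07, -0.08] w 14.1
[0.0, 0.3, 1.3, 0.67, 0.03, 0.03]
[0.0, 0.3, 1.2, 0.67, 0.03, 0.03]
[0.0, 0.4, 1.2, 0.67, 0.03, 0.03]
[0.0, 0.4, 1.2, 0.67, 0.03, 0.03]
```

View pics/b2.png

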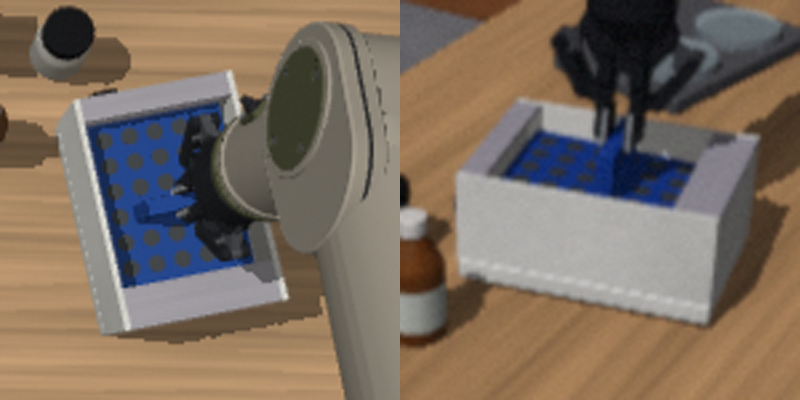

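Both views show the plate inside the bath: its near edge is under the broad lip and its far edge is just inside the narrow lip (top crop row 115). Next I lower it to flat.

Call:
step_arm(
  motion=[
    [0,0.3,1.2,0.67,0,0],
    [0,0.3,1.2,0.67,0,0],
    [0,0.3,1.2,0.67,0,0],
    [0,0.2,0.6,0.4,0,0],
    [0,0,0,0,0,0],
  ],
)

```text
clock: 23.62
position: [0.5734, -0.1741, 0.0841]
ee_rot: [0.626, 0.78, 0.0, 0.001]
ft_force: [4.7, 1.6, -4.0]
grip_width: 0.167
```

Run:
```python
from h import *
where()
for r in plan(*tcp(-107,-2.5,0),4): print(r)
```

```text
t 23.62 low [-107.3, -0.4, -1.8] high [82.7, 0.0, -1.5] tilt 0.1 roll -0.11 yaw-BY 0.12 F(x,y,z) [4.96, 0.54, -4.0] T [0.21, -1.07, -0.1] w 14.3
[0.0, 0.1, 0.2, 0.03, 0.03, 0.03]
[0.0, 0.1, 0.2, 0.03, 0.03, 0.03]
[0.0, 0.1, 0.2, 0.03, 0.03, 0.03]
[0.0, 0.1, 0.2, 0.03, 0.03, 0.03]
```

Call:
step_arm(
  motion=[
    [0,0,0.6,0,0.1,0],
    [0,0,0.5,0,0,0],
    [0,0,0,0,0,0],
  ],
)

```text
clock: 24.0
position: [0.5735, -0.174, 0.0835]
ee_rot: [0.626, 0.78, 0.001, 0.001]
ft_force: [3.3, 1.3, -2.6]
grip_width: 0.167
```

Run:
```python
from h import *
where()
```

```text
t 24.0 low [-107.2, -0.3, -2.5] high [82.8, 0.1, -2.1] tilt 0.13 roll -0.02 yaw-BY 0.12 F(x,y,z) [3.49, 0.52, -2.55] T [0.25, -0.85, -0.09] w 14.3
```

Call:
step_arm(
  motion=[
    [0,1.5,0,0,0,0],
    [0,2,0,0,0,0],
    [0,2,0,0,0,0],
    [0,2,0,0,0,0],
    [0,1,0,0,0,0],
    [0,0,0,0,0,0],
  ],
)

```text
clock: 24.75
position: [0.5802, -0.1726, 0.0833]
ee_rot: [0.626, 0.779, -0.001, -0.001]
ft_force: [1.1, 1.3, -0.2]
grip_width: 0.163
```

Run:
```python
from h import *
where()
```

```text
t 24.75 low [-100.3, -0.3, -2.3] high [89.7, -0.1, -2.7] tilt -0.13 roll -0.0 yaw-BY 0.08 F(x,y,z) [1.41, 1.07, -0.18] T [0.23, -0.15, -0.12] w 14.0
```

Call:
step_arm(
  motion=[
    [0,1,-0.5,-0.12,0,0],
    [0,1.2,0,0,0,0],
    [0,1,0,0,0,0],
    [0,0,0,0,0,0],
  ],
)

```text
clock: 25.25
position: [0.5822, -0.1723, 0.0833]
ee_rot: [0.627, 0.779, -0.001, -0.001]
ft_force: [-0.6, 1.5, 0.1]
grip_width: 0.167
```

Run:
```python
from h import *
where()
```

```text
t 25.25 low [-98.3, -0.4, -2.3] high [91.7, -0.2, -2.8] tilt -0.15 roll 0.02 yaw-BY 0.05 F(x,y,z) [-0.32, 1.57, 0.08] T [0.19, 0.23, -0.03] w 14.3
```

Call:
step_arm(
  motion=[
    [0,0,-0.8,-0.15,0,0],
    [0,1,-0.2,0,0,0],
    [0,1,0,0,0,0],
    [0,0,0,0,0,0],
  ],
)

```text
clock: 25.75
position: [0.584, -0.1721, 0.0833]
ee_rot: [0.627, 0.779, -0.0, -0.0]
ft_force: [-0.9, -0.1, -2.7]
grip_width: 0.17
```

Run:
```python
from h import *
where()
```

```text
t 25.75 low [-96.5, -0.6, -2.4] high [93.5, -0.4, -2.6] tilt -0.03 roll 0.04 yaw-BY 0.05 F(x,y,z) [-0.95, 0.05, -2.65] T [-0.06, 0.22, -0.01] w 14.5
```

Good. Next I go on to the end wall, in small steps.

Call:
step_arm(
  motion=[
    [0,1,-0.1,0,0,0],
    [0,0.8,0,0,0,0],
    [0,0,0,0,0,0],
  ],
)

```text
clock: 26.12
position: [0.5839, -0.1721, 0.0833]
ee_rot: [0.627, 0.779, -0.001, -0.002]
ft_force: [-0.8, 0.7, -3.1]
grip_width: 0.164
```

Run:
```python
from h import *
where()
```

```text
t 26.12 low [-96.7, -0.5, -2.0] high [93.3, -0.5, -2.9] tilt -0.27 roll 0.06 yaw-BY 0.02 F(x,y,z) [-0.59, 0.85, -3.05] T [-0.03, 0.04, -0.05] w 14.0
```

Call:
step_arm(
  motion=[
    [0,1,-0.3,-0.2,0,0],
    [0,1.5,0,0,0,0],
    [0,1.5,0,0,0,0],
    [0,0,0,0,0,0],
  ],
)

```text
clock: 26.62
position: [0.5838, -0.172, 0.0834]
ee_rot: [0.627, 0.779, -0.003, -0.004]
ft_force: [-0.5, -0.6, -2.8]
grip_width: 0.171
```

Run:
```python
from h import *
where()
```

```text
t 26.62 low [-96.8, -0.3, -1.5] high [93.2, -0.4, -3.3] tilt -0.54 roll 0.12 yaw-BY -0.05 F(x,y,z) [-0.65, -0.47, -2.82] T [0.06, -0.15, -0.02] w 14.6
```

Call:
step_arm(
  motion=[
    [0,0,-0.4,-0.5,0,0],
    [0,2,0,0,0,0],
    [0,2,0,0,0,0],
  ],
)

```text
clock: 27.0
position: [0.584, -0.172, 0.0835]
ee_rot: [0.628, 0.778, -0.002, -0.004]
ft_force: [-15.4, 0.8, 7.9]
grip_width: 0.165
```

Run:
```python
from h import *
where()
im=manip.camera("top")
where()
cv2.imwrite("pics/b3.png",cv2.resize(im[115:215,320:420],(600,600),interpolation=cv2.INTER_CUBIC))
```

```text
t 27.0 low [-96.6, -0.1, -1.5] high [93.4, -0.5, -3.0] tilt -0.45 roll 0.18 yaw-BY -0.12 F(x,y,z) [-14.87, 4.08, 7.89] T [0.07, 3.04, 0.03] w 14.1
t 27.05 low [-96.6, -0.1, -1.5] high [93.4, -0.5, -3.0] tilt -0.46 roll 0.18 yaw-BY -0.11 F(x,y,z) [-13.87, 2.65, 6.31] T [0.02, 3.04, -0.02] w 14.3
```

View pics/b3.png

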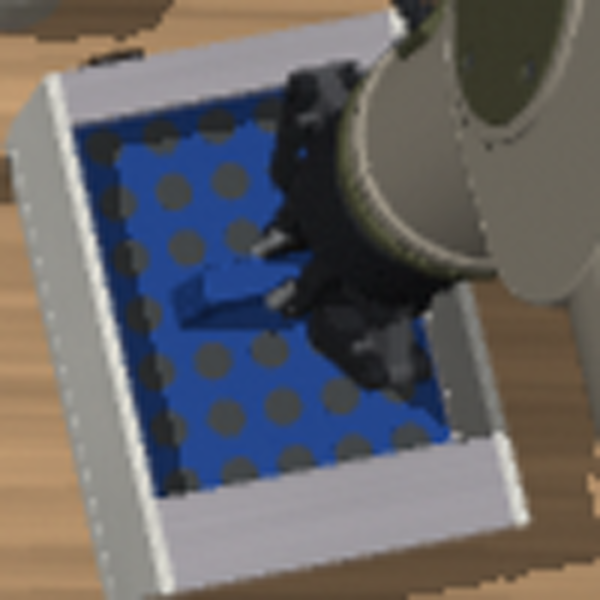

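Call:
step_arm(
  motion=[
    [0,0,0,0,0,0],
    [0,0,-0.2,-0.4,0.1,0],
    [0,0,0,0,0,0],
  ],
)

```text
clock: 27.42
position: [0.5841, -0.172, 0.0837]
ee_rot: [0.628, 0.778, 0.002, -0.002]
ft_force: [-3.1, -1.1, -2.1]
grip_width: 0.167
```

Run:
```python
from h import *
where()
```

```text
t 27.43 low [-96.4, -0.2, -2.2] high [93.6, -0.6, -2.1] tilt 0.02 roll 0.28 yaw-BY -0.12 F(x,y,z) [-3.22, -0.39, -2.08] T [-0.06, 0.48, -0.03] w 14.2
```

Run:
```python
from h import *
a=np.radians(BY);ex=np.array([np.cos(a),np.sin(a)]);ey=np.array([-ex[1],ex[0]])
rows={2:[(115,205),(172,192),(230,182)],3:[(130,258),(187,247),(240,237)],5:[(155,372),(212,360),(268,348)],6:[(168,428),(226,415),(283,403),(340,395)]}
z=.075-.0025+.004
for k,v in rows.items():
  P=[onz("top",(320+(u+.5)/6-.5,115+(w+.5)/6-.5),z)[:2]-BO for u,w in v];print(k,[(round(p@ex*1e3,1),round(p@ey*1e3,1)) for p in P])
```

```text
2 [(np.float64(51.4), np.float64(52.5)), (np.float64(52.3), np.float64(26.1)), (np.float64(51.8), np.float64(-0.5))]
3 [(np.float64(26.5), np.float64(51.3)), (np.float64(26.5), np.float64(25.1)), (np.float64(26.4), np.float64(0.8))]
5 [(np.float64(-25.8), np.float64(51.8)), (np.float64(-25.4), np.float64(25.8)), (np.float64(-25.0), np.float64(0.1))]
6 [(np.float64(-51.3), np.float64(51.8)), (np.float64(-50.6), np.float64(25.3)), (np.float64(-50.3), np.float64(-0.8)), (np.float64(-51.6), np.float64(-26.4))]
```

Call:
step_arm(
  motion=[
    [0,0,0.5,0,-0.25,0],
    [0,0,0.4,0,0,0],
    [0,0,0,0,0,0],
  ],
)

```text
clock: 27.8
position: [0.5842, -0.172, 0.0833]
ee_rot: [0.628, 0.778, 0.0, 0.0]
ft_force: [-1.7, -0.3, -2.5]
grip_width: 0.17
```

Run:
```python
from h import *
where()
```

```text
t 27.8 low [-96.3, -0.3, -2.5] high [93.7, -0.7, -2.4] tilt 0.02 roll -0.01 yaw-BY -0.11 F(x,y,z) [-1.69, 0.04, -2.48] T [0.02, 0.54, -0.02] w 14.5
```

The holes put the plate centre at x ≈ +0.5 mm and y ≈ 0, so it is home against the end wall. Next I set the weight down.

Call:
step_arm(
  motion=[
    [0,0,0.6,0,0,0],
    [0,0,0.6,0,0,0],
    [0,0,0.3,0,0,0],
  ],
)

```text
clock: 28.18
position: [0.5842, -0.1721, 0.0833]
ee_rot: [0.628, 0.778, -0.0, 0.0]
ft_force: [-4.7, 0.3, 1.7]
grip_width: 0.165
```

Run:
```python
from h import *
where()
```

```text
t 28.18 low [-96.3, -0.3, -2.5] high [93.7, -0.7, -2.5] tilt 0.01 roll -0.05 yaw-BY -0.12 F(x,y,z) [-4.51, 1.3, 1.66] T [0.07, 0.94, -0.01] w 14.1
```

Call:
step_arm(
  motion=[
    [0,0,0,0,0,0],
    [0,0,0,0,0,0],
  ],
)

```text
clock: 28.42
position: [0.5842, -0.1721, 0.0833]
ee_rot: [0.628, 0.778, -0.0, 0.0]
ft_force: [-3.9, 0.8, 1.6]
grip_width: 0.163
```

Call:
step_arm(
  motion=[
    [0,0,0,0,0,0],
    [0,0,0,0,0,0],
    [0,0,0,0,0,0],
    [0,0,0,0,0,0],
  ],
  jaw=40,
)

```text
clock: 28.92
position: [0.5861, -0.1719, 0.0839]
ee_rot: [0.628, 0.778, 0.001, 0.002]
ft_force: [-0.3, -0.1, -0.1]
grip_width: 0.47
```

Run:
```python
from h import *
where()
im=manip.camera("top");s=manip.camera("side")
cv2.imwrite("pics/b4.png",np.hstack([cv2.resize(im[115:215,320:420],(400,400),interpolation=cv2.INTER_CUBIC),cv2.resize(s[80:180,235:335],(400,400),interpolation=cv2.INTER_CUBIC)]))
```

```text
t 28.93 low [-94.4, -0.6, -2.3] high [95.6, -1.0, -1.5] tilt 0.24 roll -0.09 yaw-BY -0.1 F(x,y,z) [-0.33, -0.01, -0.07] T [0.0, 0.03, 0.06] w 40.1
```

View pics/b4.png

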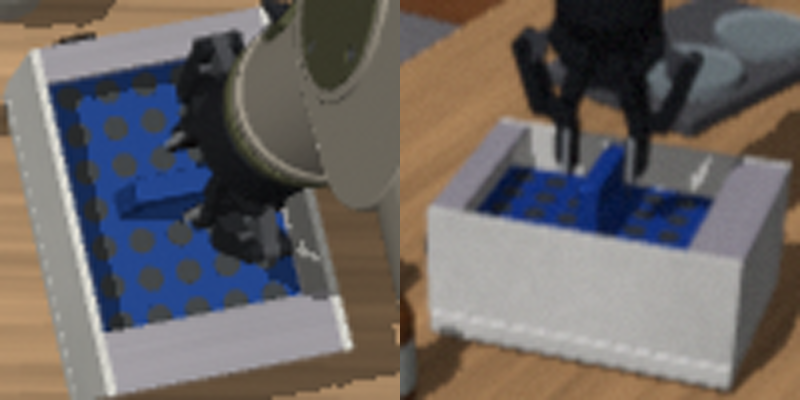

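The fingers are free on both sides of the bar and the plate lies flat. I retreat straight up.

Call:
step_arm(
  motion=[
    [0,0,-4,0,0,0],
    [0,0,-8,0,0,0],
    [0,0,-14,0,0,0],
    [0,0,-20,0,0,0],
    [0,0,-28,0,0,0],
    [0,0,-28,0,0,0],
    [0,0,-28,0,0,0],
    [0,0,-20,0,0,0],
    [0,0,-10,0,0,0],
    [0,0,0,0,0,0],
  ],
)

```text
clock: 30.28
position: [0.5859, -0.1713, 0.257]
ee_rot: [0.627, 0.779, 0.002, 0.005]
ft_force: [0.3, -0.3, -1.0]
grip_width: 0.468
```

Call:
step_arm(
  motion=[
    [-10,-10,0,0,0,0],
    [-20,-20,0,0,0,0],
    [-30,-20,0,0,0,0],
    [-35,-20,0,0,0,0],
    [-35,-20,0,0,0,0],
    [-35,-20,0,0,0,0],
    [-35,-20,0,0,0,0],
    [-25,-10,0,0,0,0],
    [-12,0,0,0,0,0],
    [0,0,0,0,0,0],
  ],
)

```text
clock: 31.52
position: [0.4864, -0.4461, 0.2468]
ee_rot: [0.629, 0.777, 0.0, -0.003]
ft_force: [-0.7, -0.0, -0.7]
grip_width: 0.472
```

Run:
```python
from h import *
o=manip.get_obs();print(o["position"],o["clock"])
im=manip.camera("top");s=manip.camera("side")
cv2.imwrite("pics/d_top.png",im);cv2.imwrite("pics/d_side.png",s)
cv2.imwrite("pics/b5.png",np.hstack([cv2.resize(im[115:215,320:420],(400,400),interpolation=cv2.INTER_CUBIC),cv2.resize(s[80:180,235:335],(400,400),interpolation=cv2.INTER_CUBIC)]))
cv2.imwrite("pics/b6.png",np.vstack([np.hstack([im,s])])[:,:][::1] if 0 else cv2.resize(np.hstack([im,s]),(800,300)))
```

```text
[ 0.48639997 -0.44611479  0.24677251] 31.525
```

View pics/b5.png

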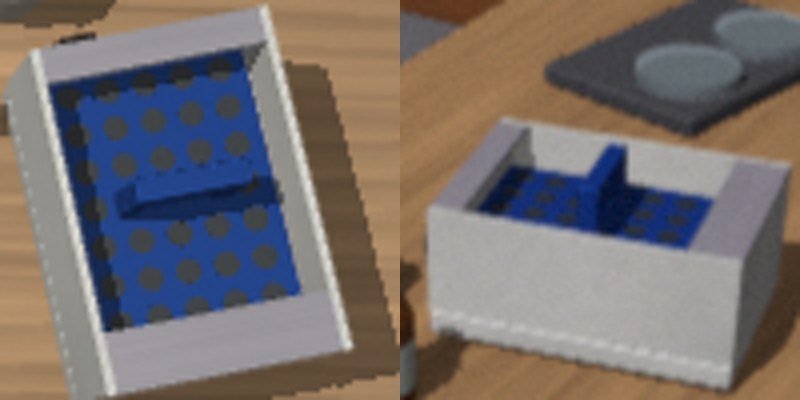

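View pics/b6.png

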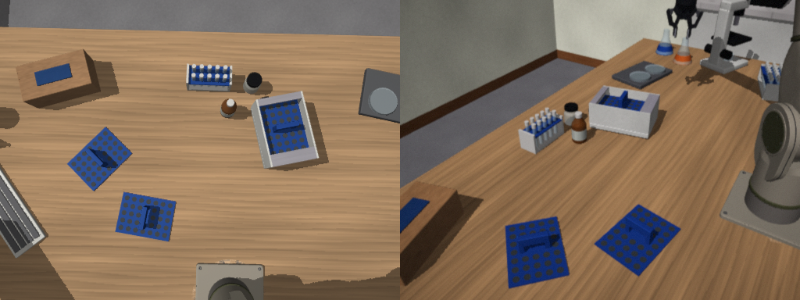

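Run:
```python
from h import *
a=np.radians(BY);ex=np.array([np.cos(a),np.sin(a)]);ey=np.array([-ex[1],ex[0]])
im=cv2.imread("pics/d_top.png");z=.0765
hsv=cv2.cvtColor(im,cv2.COLOR_BGR2HSV)
m=cv2.inRange(hsv,(0,0,50),(180,110,115))
seeds={2:[(116,127),(153,120),(190,114),(227,107)],3:[(124,165),(161,158),(198,152),(235,145)],5:[(142,240),(180,233),(217,226),(254,219)],6:[(152,278),(189,271),(227,264),(265,257)]}
M={}
for k,v in seeds.items():
  L=[]
  for u,w in v:
    u0,w0=320+u/4,115+w/4;x,y=np.meshgrid(np.arange(int(u0)-4,int(u0)+6),np.arange(int(w0)-4,int(w0)+6))
    W=(m[y,x]>0)&(np.hypot(x-u0,y-w0)<4.5)
    p=onz("top",(x[W].mean(),y[W].mean()),z)[:2]-BO;L.append([p@ex*1e3,p@ey*1e3])
  M[k]=np.array(L);print(k,M[k].round(1).tolist())
print("centre x from 2/6, 3/5:",(M[2][:,0].mean()+M[6][:,0].mean())/2,(M[3][:,0].mean()+M[5][:,0].mean())/2)
# bystanders moved?
b=cv2.imread("pics/top0.png");d=cv2.absdiff(im,b).max(2);print("diff rack/bottle/jar region",(d[75:125,230:345]>40).sum(),(d[120:155,278:310]>40).sum())
```

```text
2 [[52.3, 25.5], [52.7, -0.5], [52.0, -26.8], [52.6, -52.5]]
3 [[26.0, 25.7], [25.9, -1.1], [26.3, -26.5], [26.3, -52.7]]
5 [[-25.6, 25.4], [-25.6, -0.4], [-25.4, -26.5], [-25.7, -52.6]]
6 [[-51.7, 25.2], [-51.7, -0.2], [-51.8, -26.3], [-51.7, -52.4]]
centre x from 2/6, 3/5: 0.3090904792646292 0.2879263568473043
diff rack/bottle/jar region 0 0
```

The plate is flat and square, centred at x ≈ +0.3 mm, which is home. The bottle, jar and rack look the same as at the start, so I hand in.

Run:
```python
from workcell import manip
print(manip.hand_in())
```

```text
the job is handed in; nothing more can be done
None
```

The tube plate is seated fully home on the ledges of the bath, and I handed the job in at about 31.6 s. I took the plate farthest to the robot's right and slipped its edge under the broad lip at a 15–20° tilt. I felt the ledge about 2–3 mm below mid height and pushed the sprung bar back to x ≈ -107.5 mm. I then lowered the plate flat, slid it to the end wall and let go once it rested on the ledges.

**Last checks:**
- **Plate position:** the holes in the final top picture put its centre at x +0.3 mm and y about -0.5 mm. The hole rows are parallel to the bath.
- **Release:** the tool forces read near zero after the fingers opened, and the arm is well clear of everything.
- **Bystanders:** the rack, jar and bottle areas of the top picture showed no change from the start.

**What disagreed:**
- **Fingertips:** in the side picture they looked about 25–30 mm short of the reported TCP, so I gripped lower than planned, with the TCP 11 mm above the plate's underside.
- **End of the slide:** at the wall the arm readings gave the far edge at 93.4 mm instead of 95 mm. The holes showed it was home.
- **Force at the wall:** one push to confirm the wall briefly reached about 15 N. That was firmer than needed.

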